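Steady the rocking bench scale and weigh the parcel's tins

TASK

The bench scale rocks: first screw down its left and right screw feet until each bears on its plate and the frame stands level and no longer wobbles. Then stand all the tins from the bench upright on the platform, and slide the poise along the beam until the pointer, left free, rests at the centre mark. Leave the jar and the cardboard core where they are.

Things in the scene. Friction and masses are not known exactly. Their poses are not given: they have to be found in the camera images.
- board: the plywood board fixed to the bench under the scale, 200 x 300 x 12 mm; origin on the bench below the scale's centre, z up. This frame is 'the scale's axes': x away from the robot, y to the left, with the scale's yaw. The scale's frame rocks left and right on two rubber feet on the board's centre line (about an axis along x, 30 mm above the bench).
- frame (a joint): lean of the scale's grey frame in rad: 0 is level, positive means the right end is up and the left end down; it can fall to either side until that end's foot meets its plate. The two screw feet stand 195 mm either side of the rocking axis, at x = -30 mm in the scale's axes.
- knob_l (a joint): the turning angle in rad of the left (+y) foot screw (grows when turned clockwise seen from above; range 0 to 11.5). At 0 its wing lies along the scale's x axis, so the wing's line points at the scale's yaw minus this angle. One full turn (6.28) clockwise lowers the rubber sole 8 mm from the frame. Friction holds it where it is left (about 0.08 N m to turn).
- knob_r (a joint): the turning angle in rad of the right (-y) foot screw (grows when turned clockwise seen from above; range 0 to 11.5). At 0 its wing lies along the scale's x axis, so the wing's line points at the scale's yaw minus this angle. One full turn (6.28) clockwise lowers the rubber sole 8 mm from the frame. Friction holds it where it is left (about 0.08 N m to turn).
- wing_l (a point): grip point of the left foot screw: centre of its upright flat wing (40 mm long, 12 mm thick, 30 mm high), about 110 mm above the bench, on the screw's axis; the wing does not rise or sink with the screw, only with the lean of the frame (up to 8 mm). Nothing higher than the lip of the platform lies within 60 mm of it except the wing's own stem.
- wing_r (a point): the same for the right foot screw
- sole_l (a point): centre of the underside of the left screw foot's rubber sole (disc of 32 mm diameter) under the end of the frame
- sole_r (a point): the same for the right screw foot
- pad_l_top (a point): centre of the top of the square steel packing plate (50 mm) fixed to the bench under the left foot; the two plates' tops are at different heights, 7 to 10 mm above the bench
- pad_r_top (a point): the same under the right foot
- platform_mid (a point): centre of the top face of the scale's steel platform, about 75 mm above the bench: 105 mm (x) by 264 mm (y) inside a lip that stands 8 mm above the face. It sinks up to 3 mm under load. It has room for four tins in one row along y, 62 mm apart, gripped across x. The beam runs along y 145 mm beyond it (+x), its highest part (the poise's grip) 171 mm above the bench; the posts at the beam ends reach 172 mm.
- beam (a joint): angle of the weighing beam in rad: 0 is balanced, positive means its pointer (the free right-hand end) is too high, that is the poise must go further out; it stops at +0.1 and -0.1. Between the stops 1 mm of poise travel turns it by about 0.004 rad. It swings for about a second after it is let go. The reading counts only with the poise released.
- poise (a joint): position in m of the brass poise along the beam: 0 next to the pivot at the left, 0.19 at the outer end at the right; it slides along the scale's -y and stays where it is left (about 1 N of friction; the notches are only marks). With the platform empty the beam balances at 0; each tin needs about 40 mm more (34 to 46 mm, tins differ).
- poise_grip (a point): grip point of the poise: centre of the upright brass block on top of it, 16 mm along the beam (y), 24 mm across (x), standing 33 mm above the poise's saddle (its top 13 mm above this point); about 158 mm above the bench
- beam_tip (a point): tip of the beam's pointer, 265 mm from the pivot, in front of a white plate on a post
- centre_mark (a point): the dark centre line of that white plate, level with the pointer's tip when the beam is balanced
- tin0: a small upright food tin, plain steel with a paper label, 54 mm diameter, 45 mm high, about 0.2 kg; origin at the centre of its underside, z up along its axis. Two to four of the four tins are present, standing on the bench to the right of the scale. Those absent are not in the scene.
- tin1: another tin like tin0
- tin2: another tin like tin0
- tin3: another tin like tin0
- jar: a glass jar, 68 mm diameter, 110 mm high, a bystander: leave it alone; origin at the centre of its underside
- tape: a cardboard roll core, 100 mm outside, 48 mm high, a bystander; origin at the centre of its underside

How it is judged:
By the outcome, as a careful person would: the job done as asked, in the order asked, and still so for the second after the job is handed in, with the robot touching nothing.
Of tin0, tin1, tin2, tin3 only 2 to 4 are there at a start; the rules pass over those that are not, and their reading is None.
At some moment in a run one of tin0, tin1, tin2, tin3 may be knocked a few centimetres aside while the robot is not near it.
It also fails if it takes over 210 s, if anything falls off the work surface, if the arm or the gripper's body presses on something with over 40 N, if the wrist force passes 120 N, or if a joint passes its speed limit or range.

ROBOT

A 7-joint arm with a two-finger parallel gripper is mounted at the origin on the work surface. World frame = base frame: x ahead of the robot, y to its left, z up, the work surface at z = 0. Lengths are in m, angles in rad, forces in N, time in s.
With the tool pointing down it reaches from about 0.35 to 0.9 m from the base axis. Payload 8.1 kg.
Tool frame: the origin (TCP) lies at the centre of the arm's flange, where the gripper is bolted on; the fingertips stand 178 mm ahead of it and the grasp point (between the pads) lies 159 mm ahead of it (arm.hold_point_z is the distance from the TCP to the grasp point, in m); z points along the fingers, y is the line along which they close (so a half turn about z gives the same grasp; the last joint's range is limited). The gripper opens to 92 mm and grips with 3 to 60 N. Pads are 19 mm wide; open, the fingers measure 130 mm over their backs; the gripper's body (75 mm by 190 mm) begins 47 mm behind the grasp point.
Start: joints at [1.162, 0.434, 0.025, 1.573, -0.012, 1.134, -0.075], TCP at [0.188, -0.596, 0.405] pointing down, gripper open.
Joint ranges: [-2.62, 2.62], [-0.44, 2.09], [-1.27, 1.32], [0.08, 2.57], [-1.32, 4.46], [0.12, 2], [-2.74, 2.74]. Speed limits (rad/s): [2.22, 2.22, 3.01, 3.01, 3.14, 3.14, 3.14].

INTERFACE

Orientations are given as a rotation vector (axis times angle).
In Python, from cell import arm gives the robot as it stands.
- The arm moves only by the tool jog_arm, never from a script. Its argument "series" is a list that holds one entry, the list of rows, each a list of 7 numbers: the shift along the tool's x, y, z in mm, then the turn, a rotation vector about the tool's x, y, z in degrees, then the closure, from 0 (fully open) to 1 (shut). In form: [[[dx, dy, dz, rx, ry, rz, claw], ...]]. A call has 1 to 12 rows; each row is the pose to reach, as a shift and turn from the pose commanded when the call began, along the tool's axes at that moment; what a row does not reach only later rows make up. A row lasts 1/10 s, in which the tool goes at most 50 mm and 8.59 degrees, less where a joint would pass 70% of its speed; a pose out of reach is approached as far as the arm can. A call with a gripper value outside its range is refused whole. The fingers move at their own pace and stop on an object; the grip force is fixed at half the most. Time passes only in rows, so rows that repeat a pose let the fingers close. It gives the time, the measured TCP pose, the force, the opening and the grip force at its end, in the units of the state.
- arm.sense(): the state, without advancing time (a new reading comes with each control period).
- arm.capture(name): name is "scene" or "top" or "wrist"; returns a dict with "img" (400x640x3 uint8, red, green, blue), "K" (3x3 intrinsics, pixels), "k1" (the pictures are not rectified: a ray, as slopes to the right and down, at radius r is drawn at 1 + k1 r^2 times it, then the intrinsics apply), "view" (4x4, takes a point from world to camera coordinates); the wrist camera has in their place "T_tool_cam" (4x4, takes a point from camera to tool coordinates, whose origin is the TCP and whose axes are the flange's). Camera axes: x right, y down, z forward; pixel columns grow to the right and rows downward; lengths in m; the calibration is good to about 2 mm. A picture is of the moment at which its call begins: read the wrist's pose just before it. There is no depth.
- arm.sign_off(): hands the job in; it is judged then, once.
The state is a dict: "t": time; "joints": joint angles; "joint_velocities": joint speeds; "effort": joint torques, N m; "position": TCP position; "tcp_rot": TCP orientation; "force": force on the tool from outside, world axes, zero at the start; "ft_torque": the same for the moment, N m; "opening": opening from 0.0 (shut) to 1.0 (fully open); "gripper_force": force on a finger pad.
Only numpy, scipy, OpenCV 4.12 (cv2) and the standard library are available. Lean on these libraries where they do the work, as an engineer would, in place of code of your own. Each camera call takes 0.05 s, during which the arm holds its last target. There are 200 camera calls.

## Working session

There is one attempt and no reset: what is moved stays moved. The work goes in short steps, Python scripts to look and compute and a tool call to move; the robot and the scene stay as the last step left them, time stands still between calls to the robot, and variables do not carry over. Pictures are saved under pics/ and viewed, at most 14 in all, crops included, and the job is handed in when it is done.

Besides the shell and the picture viewer there is one more tool, called after "Call:" as name(argument=value, ...) on one line, values as JSON. jog_arm: Moves the arm, as the interface text tells. Its arguments: {"type":"object","properties":{"series":{"type":"array"}},"required":["series"]}

```bash
ls; mkdir -p pics; cat > h.py <<'E'
import numpy as np, cv2
from scipy.spatial.transform import Rotation as R
from cell import arm
def snap(name,save=None):
    s=arm.sense(); c=arm.capture(name)
    if name=="wrist":
        T=np.eye(4);T[:3,:3]=R.from_rotvec(s["tcp_rot"]).as_matrix();T[:3,3]=s["position"]
        c["c2w"]=T@c["T_tool_cam"]
    else: c["c2w"]=np.linalg.inv(c["view"])
    if save: cv2.imwrite(f"pics/{save}.png",c["img"][:,:,::-1])
    return c
def ray(c,uv):
    K=np.array(c["K"]); d=np.array([(uv[0]-K[0,2])/K[0,0],(uv[1]-K[1,2])/K[1,1]])
    p=d.copy()
    for _ in range(20): p=d/(1+c["k1"]*(p@p))
    w=c["c2w"][:3,:3]@np.array([p[0],p[1],1]); return c["c2w"][:3,3],w/np.linalg.norm(w)
def onz(c,uv,z):
    o,d=ray(c,uv); return o+d*(z-o[2])/d[2]
def proj(c,X):
    K=np.array(c["K"]);q=np.linalg.inv(c["c2w"])@np.append(X,1); p=q[:2]/q[2]; p=p*(1+c["k1"]*(p@p))
    return np.array([p[0]*K[0,0]+K[0,2],p[1]*K[1,1]+K[1,2]])
def tri(c1,u1,c2,u2):
    o1,d1=ray(c1,u1);o2,d2=ray(c2,u2)
    t=np.linalg.lstsq(np.array([d1,-d2]).T,o2-o1,rcond=None)[0]
    a,b=o1+t[0]*d1,o2+t[1]*d2; return (a+b)/2,np.linalg.norm(a-b)
E
python3 - <<'E'
from h import *
s=arm.sense();print({k:np.round(v,3) for k,v in s.items()})
for n in ("top","scene","wrist"):
    c=snap(n,n+"0");print(n,np.round(c["K"],1).tolist(),c["k1"],np.round(c["c2w"],3).tolist())
E
```

```text
pics
{'t': np.float64(0.0), 'joints': array([ 1.162,  0.435,  0.025,  1.574, -0.012,  1.134, -0.075]), 'joint_velocities': array([-0.   , -0.   ,  0.001,  0.001,  0.001,  0.001,  0.   ]), 'effort': array([-0.0000e+00, -6.6785e+01,  9.8500e-01, -3.1447e+01, -6.0000e-02,
        4.3000e-02,  0.0000e+00]), 'position': array([ 0.188, -0.596,  0.404]), 'tcp_rot': array([-3.103e+00, -4.780e-01,  1.000e-03]), 'force': array([-0.149,  0.626,  0.371]), 'ft_torque': array([ 0.049, -0.03 , -0.027]), 'gripper_force': np.float64(0.0), 'opening': np.float64(0.998)}
top [[372.4, 0.0, 323.3], [0.0, 372.4, 195.2], [0.0, 0.0, 1.0]] -0.07111124219113402 [[-0.023, -0.998, 0.057, 0.525], [-1.0, 0.024, 0.004, -0.02], [-0.005, -0.057, -0.998, 1.076], [0.0, 0.0, 0.0, 1.0]]
scene [[494.7, 0.0, 324.0], [0.0, 494.7, 198.9], [0.0, 0.0, 1.0]] -0.1380827849245469 [[-0.785, 0.338, -0.519, 1.239], [0.619, 0.443, -0.648, 0.778], [0.011, -0.83, -0.557, 0.837], [0.0, 0.0, 0.0, 1.0]]
wrist [[295.0, 0.0, 323.7], [0.0, 295.0, 200.0], [0.0, 0.0, 1.0]] -0.03398778323792884 [[0.302, -0.92, -0.251, 0.256], [-0.953, -0.292, -0.078, -0.575], [-0.002, 0.263, -0.965, 0.385], [0.0, 0.0, 0.0, 1.0]]
```

View pics/top0.png

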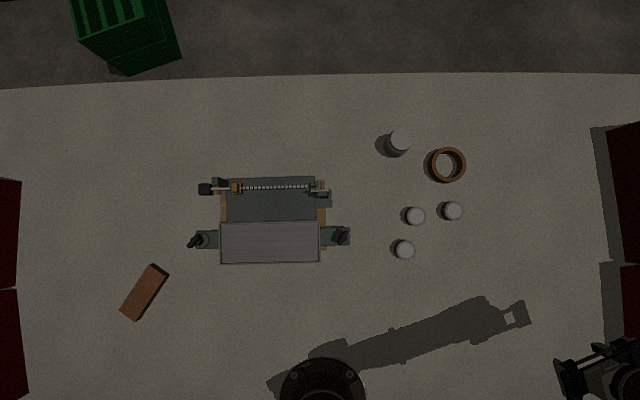

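View pics/scene0.png

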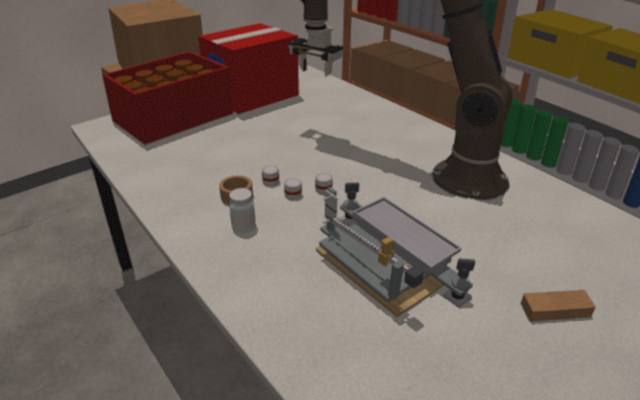

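```bash
python3 - <<'E'
from h import *
c=snap("top");im=c["img"]
cr=cv2.resize(im[165:285,170:370],None,fx=4,fy=4,interpolation=cv2.INTER_CUBIC)
cv2.imwrite("pics/t1.png",cv2.convertScaleAbs(cr[:,:,::-1],alpha=1.8))
g=cv2.cvtColor(im,cv2.COLOR_RGB2GRAY)
hc=cv2.HoughCircles(cv2.medianBlur(cv2.resize(g[110:280,370:480],None,fx=4,fy=4),5),cv2.HOUGH_GRADIENT,1,60,param1=60,param2=25,minRadius=30,maxRadius=50)
for x,y,r in hc[0]:
    u=(x/4+370,y/4+110);print(np.round(u,1),round(float(r/4),1),np.round(onz(c,u,.045),3))
for n,u,z in [("wl",(196,240),.11),("wr",(341,237),.11),("pl",(221,222),.083),("pr",(319,220),.083),("bl",(220,264),.083),("br",(320,262),.083),("poise",(236,187),.17),("jar",(399,140),.11),("tape",(447,164),.048)]:
    print(n,np.round(onz(c,u,z),3))
E
```

```text
[401.6 138.9] 10.9 [ 0.737 -0.239  0.045]
wl [0.471 0.319 0.11 ]
wr [ 0.471 -0.059  0.11 ]
pl [0.517 0.26  0.083]
pr [ 0.516 -0.003  0.083]
bl [0.405 0.264 0.083]
br [ 0.405 -0.003  0.083]
poise [0.602 0.198 0.17 ]
jar [ 0.721 -0.218  0.11 ]
tape [ 0.663 -0.363  0.048]
```

View pics/t1.png

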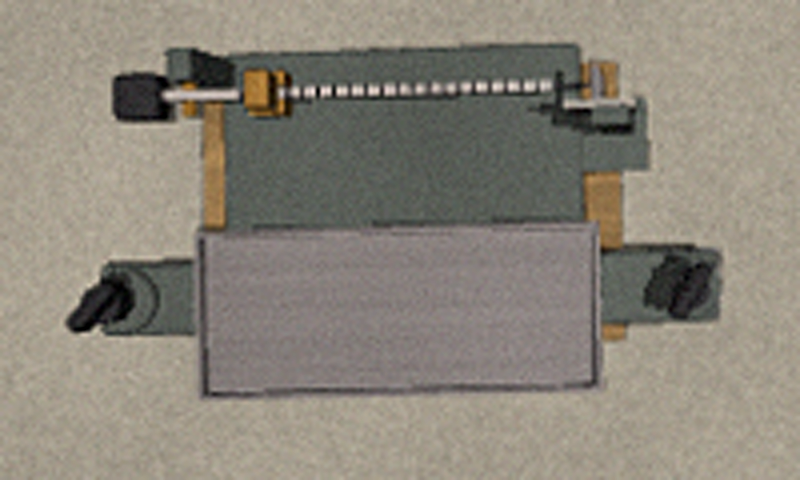

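Call:
jog_arm(series=[[[316, -294, 0, 0, 0, 17.5, 0], [316, -294, 0, 0, 0, 17.5, 0], [316, -294, 0, 0, 0, 17.5, 0], [316, -294, 0, 0, 0, 17.5, 0], [316, -294, 0, 0, 0, 17.5, 0], [316, -294, 0, 0, 0, 17.5, 0], [316, -294, 0, 0, 0, 17.5, 0], [316, -294, 0, 0, 0, 17.5, 0], [316, -294, 0, 0, 0, 17.5, 0], [316, -294, 0, 0, 0, 17.5, 0], [316, -294, 0, 0, 0, 17.5, 0], [316, -294, 0, 0, 0, 17.5, 0]]])

```text
t: 1.4
position: [0.4004, -0.2216, 0.4046]
tcp_rot: [3.141, -0.002, -0.001]
force: [0.8, -0.0, 0.5]
opening: 1.002
gripper_force: 0.0
```

```bash
python3 - <<'E'
from h import *
c=snap("wrist","w1");np.save("w1.npy",c,allow_pickle=True)
E
```

Call:
jog_arm(series=[[[80, -350, 0, 0, 0, 0, 0], [80, -350, 0, 0, 0, 0, 0], [80, -350, 0, 0, 0, 0, 0], [80, -350, 0, 0, 0, 0, 0], [80, -350, 0, 0, 0, 0, 0], [80, -350, 0, 0, 0, 0, 0], [80, -350, 0, 0, 0, 0, 0], [80, -350, 0, 0, 0, 0, 0], [80, -350, 0, 0, 0, 0, 0], [80, -350, 0, 0, 0, 0, 0]]])

```text
t: 2.45
position: [0.4811, 0.1274, 0.4043]
tcp_rot: [3.14, -0.003, -0.001]
force: [0.5, -0.9, -0.4]
opening: 1.002
gripper_force: 0.0
```

```bash
python3 - <<'E'
from h import *
c=snap("wrist","w2");np.save("w2.npy",c,allow_pickle=True);print(arm.sense())
E
```

```text
{'t': 2.5, 'joints': array([-0.04556103,  0.26098652, -0.39283457,  1.85114856,  0.11509484,
        1.05248173, -2.05751749]), 'joint_velocities': array([ 0.00660675, -0.00572515, -0.00092768,  0.00116542, -0.00175009,
       -0.0026601 , -0.00489856]), 'effort': array([-1.11474842e+00, -4.92719650e+01, -3.54303829e+00, -3.03251624e+01,
       -5.12858096e-02, -1.30611425e-01,  1.51088923e-03]), 'position': array([0.48103464, 0.1270643 , 0.40446637]), 'tcp_rot': array([ 3.14024773e+00, -4.77807037e-03, -8.91938327e-04]), 'force': array([ 0.61702115, -0.46075142,  0.1896534 ]), 'ft_torque': array([-0.05052314,  0.0742698 ,  0.00819589]), 'gripper_force': 0.0, 'opening': 0.9983329771801491}
```

View pics/w1.png

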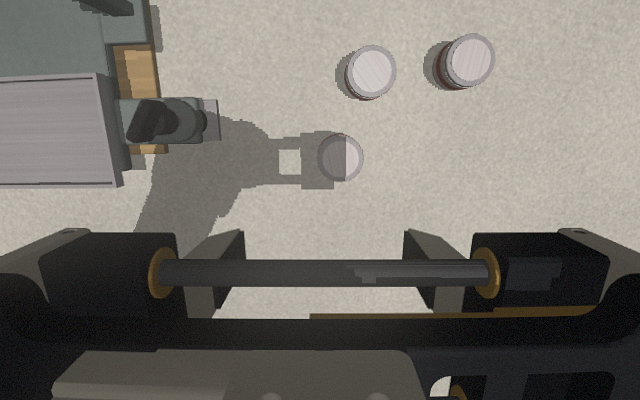

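View pics/w2.png

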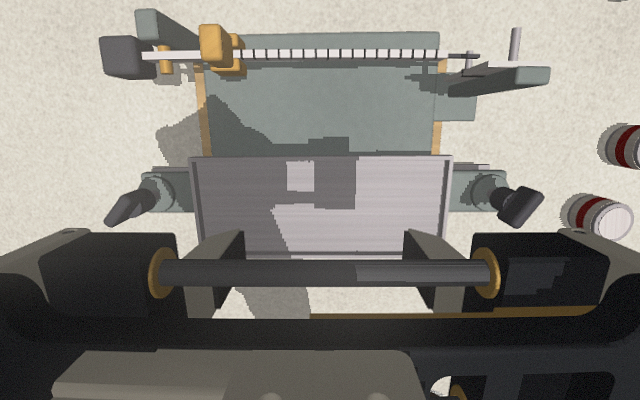

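Call:
jog_arm(series=[[[-120, 0, 0, 0, 0, 0, 0], [-120, 0, 0, 0, 0, 0, 0], [-120, 0, 0, 0, 0, 0, 0], [-120, 0, 0, 0, 0, 0, 0], [-120, 0, 0, 0, 0, 0, 0]]])

```text
t: 3.0
position: [0.3612, 0.128, 0.4052]
tcp_rot: [3.141, -0.004, 0.003]
force: [0.1, 0.6, 0.1]
opening: 1.002
gripper_force: 0.0
```

```bash
python3 - <<'E'
from h import *
c3=snap("wrist","w3");np.save("w3.npy",c3,allow_pickle=True)
L=lambda n:np.load(n+".npy",allow_pickle=True).item()
c1,c2=L("w1"),L("w2")
for u in [(371,72),(467,60),(341,157)]: print("tin",np.round(onz(c1,u,.045),3))
# crops of wings
t=[]
for c,boxes in ((c2,[(95,150,195,240),(445,150,545,240)]),(c3,[(95,20,195,110),(445,20,545,110)])):
    t.append(np.hstack([cv2.resize(c["img"][b[1]:b[3],b[0]:b[2]],None,fx=4,fy=3.3333,interpolation=cv2.INTER_CUBIC) for b in boxes]))
cv2.imwrite("pics/wings.png",cv2.convertScaleAbs(np.vstack(t)[:,:,::-1],alpha=1.4))
E
```

```text
tin [ 0.521 -0.273  0.045]
tin [ 0.534 -0.376  0.045]
tin [ 0.43  -0.242  0.045]
```

View pics/wings.png

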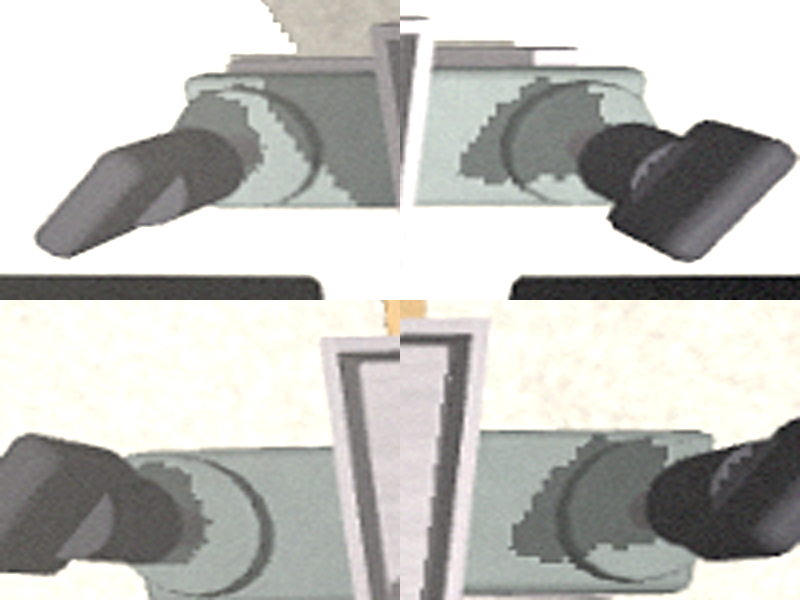

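```bash
python3 - <<'E'
from h import *
L=lambda n:np.load(n+".npy",allow_pickle=True).item()
c2,c3=L("w2"),L("w3")
print("frame L",tri(c2,(142.5,174),c3,(127.5,66.5)),"\nframe R",tri(c2,(505,171.6),c3,(523,59.9)))
# wing top-face edge ends from w2
f=lambda x,y,r:((95+x/4) if r==0 else 445+(x-400)/4,150+y/3.3333)
for r,z,pts in ((0,.119,[(125,148),(38,238),(85,200)]),(1,.131,[(795,155),(690,260),(735,205)])):
    P=[onz(c2,f(*p,r),z) for p in pts];d=P[0]-P[1];print(np.round(P,4).tolist(),np.degrees(np.arctan2(d[1],d[0])),np.linalg.norm(d))
c=snap("top")
for u,z in (((195,240.7),.12),((343,236.8),.128)): print(np.round(onz(c,u,z),3))
a=[];
for u in [(221,224),(319.5,221),(221,263.5),(319.5,261)]: a.append(onz(c,u,.083))
a=np.array(a);print(np.round(a,3).tolist(),a.mean(0),np.degrees(np.arctan2(-(a[0]-a[1])[0],(a[0]-a[1])[1])),np.degrees(np.arctan2(-(a[2]-a[3])[0],(a[2]-a[3])[1])))
big=np.hstack([cv2.resize(c3["img"][b[1]:b[3],b[0]:b[2]],None,fx=4,fy=4,interpolation=cv2.INTER_CUBIC) for b in ((60,20,160,120),(490,20,590,120))])
cv2.imwrite("pics/w3b.png",cv2.convertScaleAbs(big[:,:,::-1],alpha=1.6))
E
```

```text
frame L (array([0.49125168, 0.34207411, 0.04370028]), np.float64(0.00020525689222038212)) 
frame R (array([ 0.4952695 , -0.08172173,  0.05424942]), np.float64(0.0012161334231305854))
[[0.4853, 0.3135, 0.119], [0.4583, 0.3403, 0.119], [0.4699, 0.3262, 0.119]] -44.775999021455874 0.03805430809440043
[[0.4858, -0.0726, 0.131], [0.4555, -0.0533, 0.131], [0.4716, -0.0611, 0.131]] -32.49138391669304 0.03591485886782671
[0.47  0.318 0.12 ]
[ 0.473 -0.063  0.128]
[[0.511, 0.26, 0.083], [0.513, -0.004, 0.083], [0.406, 0.261, 0.083], [0.408, -0.001, 0.083]] [0.459541   0.12910926 0.083     ] 0.48612139148902406 0.3528476904181912
```

View pics/w3b.png

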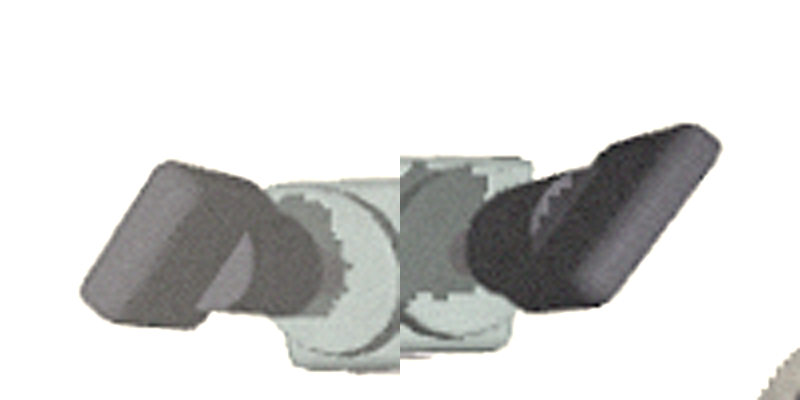

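```bash
python3 - <<'E'
from h import *
L=lambda n:np.load(n+".npy",allow_pickle=True).item()
c2,c3=L("w2"),L("w3")
g=lambda x,y:(60+x/4,20+y/4) if x<400 else (490+(x-400)/4,20+y/4)
print(tri(c2,(116.3,210),c3,g(140,240)),tri(c2,(528.8,211.5),c3,g(650,215)))
for z,A in ((.119,[(165,162),(85,285),(195,185),(120,320)]),(.131,[(690,125),(580,300),(718,155),(602,303)])):
    P=np.array([onz(c3,g(*p),z) for p in A]);print(np.round(P[:,:2],4).tolist(),[np.degrees(np.arctan2(*(P[i]-P[i+1])[[1,0]])) for i in (0,2)],P.mean(0))
E
```

```text
(array([0.46865569, 0.32905814, 0.11487028]), np.float64(0.00032454493707002164)) (array([ 0.4710259 , -0.06229242,  0.12902221]), np.float64(0.0005155947107036284))
[[0.4836, 0.3174], [0.4591, 0.3401], [0.4789, 0.3115], [0.4516, 0.3335]] [np.float64(-42.768256507156984), np.float64(-38.81409413892018)] [0.46832047 0.32561599 0.119     ]
[[0.4881, -0.0659], [0.4538, -0.0484], [0.4825, -0.073], [0.4533, -0.0532]] [np.float64(-27.16637848171275), np.float64(-33.99523078544451)] [ 0.46941075 -0.06012173  0.131     ]
```

Call:
jog_arm(series=[[[107, -199, 0, 0, 0, -8.5, 0.55], [107, -199, 0, 0, 0, -17, 0.55], [107, -199, 0, 0, 0, -25.5, 0.55], [107, -199, 0, 0, 0, -34, 0.55], [107, -199, 0, 0, 0, -42.5, 0.55], [107, -199, 0, 0, 0, -51, 0.55], [107, -199, 0, 0, 0, -59.5, 0.55], [107, -199, 0, 0, 0, -68, 0.55], [107, -199, 0, 0, 0, -76.5, 0.55], [107, -199, 0, 0, 0, -85, 0.55], [107, -199, 0, 0, 0, -93.5, 0.55], [107, -199, 0, 0, 0, -100, 0.55]]])

```text
t: 4.3
position: [0.4693, 0.3279, 0.404]
tcp_rot: [-2.014, -2.41, 0.001]
force: [-0.8, -0.1, 0.4]
opening: 0.451
gripper_force: 0.0
```

Call:
jog_arm(series=[[[0, 0, 40, 0, 0, -8.5, 0.55], [0, 0, 60, 0, 0, -17, 0.55], [0, 0, 80, 0, 0, -25.5, 0.55], [0, 0, 80, 0, 0, -34, 0.55], [0, 0, 80, 0, 0, -38, 0.55], [0, 0, 80, 0, 0, -38, 0.55]]])

```text
t: 4.9
position: [0.4691, 0.3279, 0.3236]
tcp_rot: [-1.126, -2.931, 0.001]
force: [0.2, 0.4, -0.3]
opening: 0.448
gripper_force: 0.0
```

```bash
python3 - <<'E'
from h import *
c=snap("wrist","w4");s=arm.sense();M=R.from_rotvec(s["tcp_rot"]).as_matrix();print(s["position"],s["joints"],np.degrees(np.arctan2(M[1,0],M[0,0])))
print(proj(c,s["position"]+M@[0,0,.159]))
E
```

```text
[0.46895835 0.32800599 0.32392399] [-0.0697685   0.61334163 -0.94322441  1.7482075   0.55732097  1.07383418
 -0.36957328] 137.81293645822947
[322.90025927 259.99141694]
```

View pics/w4.png

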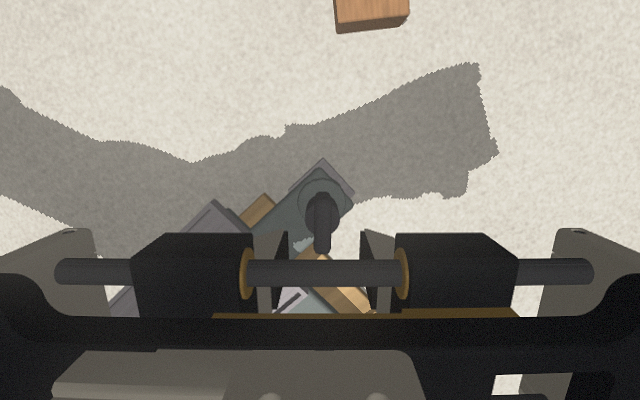

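Call:
jog_arm(series=[[[0, 0, 40, 0, 0, 0, 0.55], [0, 0, 58, 0, 0, 0, 0.55], [0, 0, 58, 0, 0, 0, 0.55], [0, 0, 58, 0, 0, 0, 0.95], [0, 0, 58, 0, 0, 0, 0.95], [0, 0, 58, 0, 0, 0, 0.95], [0, 0, 58, 0, 0, 0, 0.95], [0, 0, 58, 0, 0, 0, 0.95]]])

```text
t: 5.75
position: [0.4674, 0.3281, 0.2674]
tcp_rot: [1.126, 2.933, -0.003]
force: [-2.5, -3.3, 7.9]
opening: 0.13
gripper_force: 30.0
```

Call:
jog_arm(series=[[[0, 0, -0.1, 0, 0, 5, 0.95], [0, 0, -0.3, 0, 0, 12, 0.95], [0, 0, -0.4, 0, 0, 19, 0.95], [0, 0, -0.6, 0, 0, 26, 0.95], [0, 0, -0.8, 0, 0, 33, 0.95], [0, 0, -0.9, 0, 0, 40, 0.95], [0, 0, -1.1, 0, 0, 47, 0.95], [0, 0, -1.2, 0, 0, 54, 0.95], [0, 0, -1.4, 0, 0, 60, 0.95], [0, 0, -1.4, 0, 0, 60, 0.95]]])

```text
t: 6.75
position: [0.468, 0.3279, 0.2687]
tcp_rot: [2.442, 1.974, -0.0]
force: [-0.5, -4.8, 5.5]
opening: 0.13
gripper_force: 30.0
```

```bash
cat > st.py <<'E'
from h import *
s=arm.sense();M=R.from_rotvec(s["tcp_rot"]).as_matrix();print({k:np.round(s[k],3).tolist() for k in("t","position","joints","force","ft_torque","opening","gripper_force")},"yaw",round(np.degrees(np.arctan2(M[1,0],M[0,0])),1))
E
python3 st.py
```

```text
{'t': 6.75, 'position': [0.468, 0.328, 0.269], 'joints': [-0.261, 0.583, -0.636, 1.817, 0.439, 0.886, -1.313], 'force': [-0.475, -4.785, 5.483], 'ft_torque': [-1.194, -0.269, -0.106], 'opening': 0.13, 'gripper_force': 30.0} yaw 77.9
```

Call:
jog_arm(series=[[[0, 0, -0.1, 0, 0, 5, 0.95], [0, 0, -0.3, 0, 0, 12, 0.95], [0, 0, -0.4, 0, 0, 19, 0.95], [0, 0, -0.6, 0, 0, 26, 0.95], [0, 0, -0.8, 0, 0, 33, 0.95], [0, 0, -0.9, 0, 0, 40, 0.95], [0, 0, -1.1, 0, 0, 47, 0.95], [0, 0, -1.2, 0, 0, 54, 0.95], [0, 0, -1.4, 0, 0, 60, 0.95], [0, 0, -1.4, 0, 0, 60, 0.95]]])

```text
t: 7.75
position: [0.4685, 0.3271, 0.2699]
tcp_rot: [3.1, 0.489, 0.001]
force: [0.9, -6.8, 6.1]
opening: 0.132
gripper_force: 30.0
```

```bash
python3 st.py
```

```text
{'t': 7.75, 'position': [0.468, 0.327, 0.27], 'joints': [-0.44, 0.526, -0.369, 1.832, 0.251, 0.831, -2.192], 'force': [0.854, -6.838, 6.125], 'ft_torque': [-2.013, -0.693, -0.021], 'opening': 0.132, 'gripper_force': 30.047} yaw 17.9
```

Call:
jog_arm(series=[[[0, 0, 0, 0, 0, 0, 0.55], [0, 0, 0, 0, 0, 0, 0.55], [0, 0, -25, 0, 0, 0, 0.55], [0, 0, -60, 0, 0, -8.5, 0.55], [0, 0, -60, 0, 0, -17, 0.55], [0, 0, -60, 0, 0, -25.5, 0.55], [0, 0, -60, 0, 0, -34, 0.55], [0, 0, -60, 0, 0, -42.5, 0.55], [0, 0, -60, 0, 0, -51, 0.55], [0, 0, -60, 0, 0, -59.5, 0.55], [0, 0, -60, 0, 0, -68, 0.55], [0, 0, -60, 0, 0, -76, 0.55]]])

```text
t: 8.95
position: [0.4677, 0.3289, 0.3296]
tcp_rot: [-2.132, -2.306, -0.001]
force: [0.4, -0.1, 0.3]
opening: 0.447
gripper_force: 0.0
```

Call:
jog_arm(series=[[[0, 0, 0, 0, 0, -8.5, 0.55], [0, 0, 0, 0, 0, -17, 0.55], [0, 0, 0, 0, 0, -25.5, 0.55], [0, 0, 0, 0, 0, -34, 0.55], [0, 0, 0, 0, 0, -42.5, 0.55], [0, 0, 0, 0, 0, -51, 0.55], [0, 0, 0, 0, 0, -59.5, 0.55], [0, 0, 0, 0, 0, -68, 0.55], [0, 0, 0, 0, 0, -76.5, 0.55], [0, 0, 0, 0, 0, -85, 0.55], [0, 0, 0, 0, 0, -93.5, 0.55], [0, 0, 0, 0, 0, -100, 0.55]]])

```text
t: 10.15
position: [0.4678, 0.3288, 0.3296]
tcp_rot: [0.395, -3.116, -0.002]
force: [0.3, 1.4, -0.8]
opening: 0.449
gripper_force: 0.0
```

```bash
python3 st.py; python3 - <<'E'
from h import *
c=snap("wrist");im=c["img"]
g=cv2.cvtColor(im,cv2.COLOR_RGB2GRAY)
cv2.imwrite("pics/w5.png",np.hstack([cv2.resize(im[100:260,240:400,::-1],None,fx=2.5,fy=2.5)]))
E
```

```text
{'t': 10.15, 'position': [0.468, 0.329, 0.33], 'joints': [0.025, 0.699, -1.142, 1.737, 0.689, 1.168, 0.505], 'force': [0.283, 1.414, -0.762], 'ft_torque': [0.091, -0.117, 0.032], 'opening': 0.449, 'gripper_force': 0.0} yaw -165.5
```

View pics/w5.png

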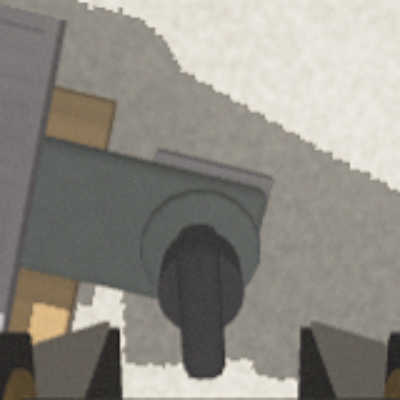

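Call:
jog_arm(series=[[[0, 0, 40, 0, 0, 0, 0.55], [0, 0, 61, 0, 0, 0, 0.55], [0, 0, 61, 0, 0, 0, 0.95], [0, 0, 61, 0, 0, 0, 0.95], [0, 0, 61, 0, 0, 0, 0.95], [0, 0, 61, 0, 0, 0, 0.95], [0, 0, 61, 0, 0, 0, 0.95]]])

```text
t: 10.9
position: [0.4686, 0.3273, 0.2697]
tcp_rot: [-0.381, 3.117, -0.005]
force: [1.1, -7.6, 8.2]
opening: 0.132
gripper_force: 29.8
```

Call:
jog_arm(series=[[[0, 0, -0.2, 0, 0, 8, 0.95], [0, 0, -0.4, 0, 0, 16, 0.95], [0, 0, -0.5, 0, 0, 24, 0.95], [0, 0, -0.7, 0, 0, 32, 0.95], [0, 0, -0.9, 0, 0, 40, 0.95], [0, 0, -1.1, 0, 0, 48, 0.95], [0, 0, -1.2, 0, 0, 56, 0.95], [0, 0, -1.4, 0, 0, 64, 0.95], [0, 0, -1.6, 0, 0, 72, 0.95], [0, 0, -1.8, 0, 0, 80, 0.95], [0, 0, -2.0, 0, 0, 88, 0.95], [0, 0, -2.0, 0, 0, 90, 0.95]]])

```text
t: 12.1
position: [0.4681, 0.3259, 0.2716]
tcp_rot: [1.94, 2.466, -0.007]
force: [-2.8, -14.5, 11.4]
opening: 0.133
gripper_force: 29.9
```

Call:
jog_arm(series=[[[0, 0, 0, 0, 0, 0, 0.55], [0, 0, 0, 0, 0, 0, 0.55], [0, 0, -30, 0, 0, 0, 0.55], [0, 0, -60, 0, 0, 0, 0.55], [0, 0, -60, 0, 0, 0, 0.55]]])

```text
t: 12.6
position: [0.4683, 0.3304, 0.3348]
tcp_rot: [1.932, 2.476, 0.012]
force: [1.2, 0.2, 0.6]
opening: 0.444
gripper_force: 0.0
```

```bash
python3 st.py
```

```text
{'t': 12.6, 'position': [0.468, 0.33, 0.335], 'joints': [-0.179, 0.532, -0.758, 1.747, 0.421, 1.025, -0.844], 'force': [1.181, 0.18, 0.591], 'ft_torque': [0.001, -0.093, 0.0], 'opening': 0.444, 'gripper_force': 0.0} yaw 104.1
```

Call:
jog_arm(series=[[[0, 0, -40, 0, 0, 8.5, 0], [-40, -36, -70, 0, 0, 17, 0], [-80, -72, -70, 0, 0, 25.5, 0], [-120, -108, -70, 0, 0, 34, 0], [-170, -153, -70, 0, 0, 42.5, 0], [-170, -153, -70, 0, 0, 51, 0], [-170, -153, -70, 0, 0, 59.5, 0], [-170, -153, -70, 0, 0, 68, 0], [-170, -153, -70, 0, 0, 76.5, 0], [-170, -153, -70, 0, 0, 85, 0], [-170, -153, -70, 0, 0, 93.5, 0], [-170, -153, -70, 0, 0, 102, 0]]])

```text
t: 13.8
position: [0.3605, 0.1269, 0.4005]
tcp_rot: [-3.141, -0.048, -0.001]
force: [0.3, 0.0, -0.5]
opening: 1.003
gripper_force: 0.0
```

Call:
jog_arm(series=[[[0, 0, 0, 0, 0, 2, 0], [0, 0, 0, 0, 0, 2, 0]]])

```text
t: 14.0
position: [0.3605, 0.1268, 0.4005]
tcp_rot: [-3.141, -0.002, -0.001]
force: [-0.6, -0.2, -0.5]
opening: 0.998
gripper_force: 0.0
```

```bash
python3 - <<'E'
from h import *
np.save("w6.npy",snap("wrist","w6"),allow_pickle=True)
E
python3 st.py
```

```text
{'t': 14.05, 'position': [0.36, 0.127, 0.4], 'joints': [0.071, 0.083, -0.574, 2.081, 0.054, 0.991, -2.099], 'force': [-0.338, -1.176, -0.88], 'ft_torque': [0.058, 0.047, -0.012], 'opening': 1.0, 'gripper_force': 0.0} yaw 0.1
```

Call:
jog_arm(series=[[[120, 0, 0, 0, 0, 0, 0], [120, 0, 0, 0, 0, 0, 0], [120, 0, 0, 0, 0, 0, 0], [120, 0, 0, 0, 0, 0, 0], [120, 0, 0, 0, 0, 0, 0]]])

```text
t: 14.55
position: [0.4803, 0.1267, 0.4]
tcp_rot: [-3.141, -0.003, 0.002]
force: [-0.5, -0.1, 0.4]
opening: 1.0
gripper_force: 0.0
```

```bash
python3 - <<'E'
from h import *
c7=snap("wrist","w7");np.save("w7.npy",c7,allow_pickle=True)
c6=np.load("w6.npy",allow_pickle=True).item()
t=[]
for c,bs in ((c6,[(95,20),(475,20)]),(c7,[(95,145),(440,145)])):
    t.append(np.hstack([cv2.resize(c["img"][b[1]:b[1]+75,b[0]:b[0]+100],None,fx=4,fy=4,interpolation=cv2.INTER_CUBIC) for b in bs]))
cv2.imwrite("pics/w67.png",cv2.convertScaleAbs(np.vstack(t)[:,:,::-1],alpha=1.3))
E
python3 st.py
```

```text
{'t': 14.6, 'position': [0.48, 0.127, 0.4], 'joints': [0.059, 0.281, -0.524, 1.852, 0.16, 1.051, -2.098], 'force': [-0.565, -0.468, 0.308], 'ft_torque': [0.039, -0.004, 0.058], 'opening': 1.002, 'gripper_force': 0.0} yaw 0.1
```

View pics/w67.png

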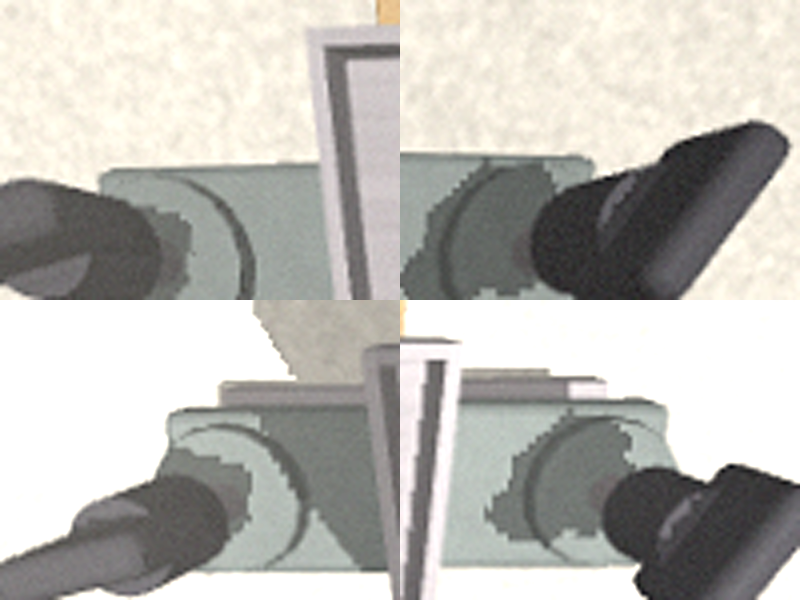

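```bash
cat > lean.py <<'E'
from h import *
import sys
def edge(c,u0,u1,v0,v1,sgn):
    g=cv2.GaussianBlur(cv2.cvtColor(c["img"],cv2.COLOR_RGB2GRAY).astype(float),(0,0),1.0)
    P=[]
    for u in range(u0,u1):
        d=sgn*np.gradient(g[v0:v1,u]);i=int(np.argmax(d))
        if 0<i<len(d)-1:
            k=d[i-1]-2*d[i]+d[i+1];P.append((u,v0+i+(0.5*(d[i-1]-d[i+1])/k if k else 0)))
    P=np.array(P)
    a=np.polyfit(P[:,0],P[:,1],1);r=P[:,1]-np.polyval(a,P[:,0]);m=abs(r-np.median(r))<1.0
    a=np.polyfit(P[m,0],P[m,1],1);print("  edge n",m.sum(),"of",len(P),"rms",(P[m,1]-np.polyval(a,P[m,0])).std().round(2),"v",np.round(np.polyval(a,[u0,u1]),1))
    return P[m]
def plane(c,P):
    D=np.array([ray(c,p)[1] for p in P]);n=np.linalg.svd(D)[2][2];return n,n@c["c2w"][:3,3]
def line(pl1,pl2):
    d=np.cross(pl1[0],pl2[0]);d/=np.linalg.norm(d);d*=np.sign(d[1]);return d
def at_y(pl1,pl2,y):
    return np.linalg.solve(np.array([pl1[0],pl2[0],[0,1,0]]),[pl1[1],pl2[1],y])
E
python3 - <<'E'
from lean import *
L=lambda n:np.load(n+".npy",allow_pickle=True).item()
for A,B,n in ((L("w6"),L("w7"),"now"),(L("w3"),L("w2"),"before")):
    for nm,ra,rb,s in (("near",[(130,165),(478,518)],[(148,183),(455,500)],1),):
        ea=[edge(A,*r,85,118,s) for r in ra];eb=[edge(B,*r,200,224,s) for r in rb]
        pa,pb=plane(A,np.vstack(ea)),plane(B,np.vstack(eb));d=line(pa,pb)
        print(n,nm,"lean",-d[2],"yaw deg",np.degrees(-d[0]/d[1]),at_y(pa,pb,.325),at_y(pa,pb,-.065))
    ea=[edge(A,*r,45,75,-1) for r in ra]
E
```

```text
edge n 35 of 35 rms 0.19 v [110.5 111.3]
  edge n 16 of 40 rms 0.24 v [110.8 105.8]
  edge n 35 of 35 rms 0.08 v [212.8 212.9]
  edge n 42 of 45 rms 0.18 v [211.8 211.4]
now near lean 0.005313225382922303 yaw deg 0.4948230814060076 [0.44224086 0.325      0.04293037] [ 0.44560901 -0.065       0.04500264]
  edge n 35 of 35 rms 0.06 v [61.4 60.4]
  edge n 40 of 40 rms 0.13 v [57.6 58.5]
  edge n 11 of 35 rms 0.15 v [111.6 114.1]
  edge n 13 of 40 rms 0.17 v [111.1 105.7]
  edge n 35 of 35 rms 0.2 v [212.1 212.5]
  edge n 39 of 45 rms 0.09 v [211.7 211.7]
before near lean 0.026546362881783282 yaw deg 0.5138377467049143 [0.44211614 0.325      0.03888709] [ 0.44561372 -0.065       0.04924424]
  edge n 35 of 35 rms 0.13 v [65.  63.3]
  edge n 40 of 40 rms 0.2 v [58.4 58.5]
```

```bash
python3 - <<'E'
from lean import *
L=lambda n:np.load(n+".npy",allow_pickle=True).item()
for A,B,n,rr in ((L("w6"),L("w7"),"now",(472,490)),(L("w3"),L("w2"),"before",(472,490))):
    ra=[(145,168),rr];rb=[(148,183),(455,500)]
    ea=[edge(A,*r,100,118,1) for r in ra];eb=[edge(B,*r,204,222,1) for r in rb]
    pa,pb=plane(A,np.vstack(ea)),plane(B,np.vstack(eb));d=line(pa,pb)
    print(n,"lean",-d[2],"yaw deg",np.degrees(-d[0]/d[1]))
A,B=L("w6"),L("w7")
t=[]
for c,bs in ((A,[(150,0),(410,0)]),(B,[(150,30),(410,30)])):
    t.append(np.hstack([cv2.resize(c["img"][b[1]:b[1]+75,b[0]:b[0]+100],None,fx=4,fy=4,interpolation=cv2.INTER_CUBIC) for b in bs]))
cv2.imwrite("pics/brd.png",cv2.convertScaleAbs(np.vstack(t)[:,:,::-1],alpha=1.2))
E
```

```text
edge n 23 of 23 rms 0.03 v [111.2 111. ]
  edge n 18 of 18 rms 0.1 v [108.5 108. ]
  edge n 35 of 35 rms 0.08 v [212.8 212.9]
  edge n 42 of 45 rms 0.18 v [211.8 211.4]
now lean 0.007770843828006201 yaw deg 0.5398154957204037
  edge n 23 of 23 rms 0.16 v [113.  112.9]
  edge n 18 of 18 rms 0.03 v [108.9 109.1]
  edge n 35 of 35 rms 0.2 v [212.1 212.5]
  edge n 39 of 45 rms 0.09 v [211.7 211.7]
before lean 0.026015614111299146 yaw deg 0.5041577807963693
```

Call:
jog_arm(series=[[[-9, 40, 0, 0, 0, -8.5, 0.55], [-9, 80, 0, 0, 0, -17, 0.55], [-9, 120, 0, 0, 0, -25.5, 0.55], [-9, 160, 0, 0, 0, -34, 0.55], [-9, 190, 0, 0, 0, -42.5, 0.55], [-9, 190, 0, 0, 0, -51, 0.55], [-9, 190, 0, 0, 0, -59.5, 0.55], [-9, 190, 0, 0, 0, -68, 0.55], [-9, 190, 0, 0, 0, -76.5, 0.55], [-9, 190, 0, 0, 0, -85, 0.55], [-9, 190, 0, 0, 0, -93.5, 0.55], [-9, 190, 0, 0, 0, -100, 0.55]]])

```text
t: 15.8
position: [0.4706, -0.0628, 0.4008]
tcp_rot: [2.009, 2.414, -0.001]
force: [1.1, -0.4, 0.3]
opening: 0.451
gripper_force: 0.0
```

Call:
jog_arm(series=[[[0, 0, 30, 0, 0, -8.5, 0.55], [0, 0, 60, 0, 0, -17, 0.55], [0, 0, 75, 0, 0, -25.5, 0.55], [0, 0, 75, 0, 0, -34, 0.55], [0, 0, 75, 0, 0, -42.5, 0.55], [0, 0, 75, 0, 0, -49, 0.55], [0, 0, 75, 0, 0, -49, 0.55]]])

```text
t: 16.5
position: [0.4708, -0.0631, 0.3257]
tcp_rot: [-0.834, -3.029, 0.001]
force: [-0.6, 0.5, 0.0]
opening: 0.452
gripper_force: 0.0
```

```bash
python3 st.py; cat > wl.py <<'E'
from h import *
# centre and line of the dark wing seen between the fingers
c=snap("wrist");s=arm.sense();M=R.from_rotvec(s["tcp_rot"]).as_matrix()
g=cv2.cvtColor(c["img"],cv2.COLOR_RGB2GRAY);m=(g[170:258,280:368]<75).astype(np.uint8)
n,l,st,ce=cv2.connectedComponentsWithStats(m)
k=1+np.argmax(st[1:,4]);Q=np.argwhere(l==k)[:,::-1].astype(np.float32)+[280,170]
vx,vy,x,y=cv2.fitLine(Q.astype(np.float32),cv2.DIST_L2,0,.01,.01).ravel();print("wing",st[k],"line",round(float(x),1),round(float(y),1),"tilt from vertical deg",round(float(np.degrees(np.arctan2(vx*np.sign(vy),abs(vy)))),1))
print("grasp px",proj(c,s["position"]+M@[0,0,.159]))
cv2.imwrite("pics/wlcrop.png",c["img"][100:300,220:420,::-1])
E
python3 wl.py
```

```text
{'t': 16.5, 'position': [0.471, -0.063, 0.326], 'joints': [0.723, 0.435, -0.912, 1.975, 0.428, 0.935, 0.627], 'force': [-0.61, 0.524, 0.029], 'ft_torque': [0.011, -0.139, -0.051], 'opening': 0.452, 'gripper_force': 0.0} yaw 149.2
wing [  26   24   35   64 1469] line 322.8 222.9 tilt from vertical deg -1.0
grasp px [323.05489996 260.09518255]
```

Call:
jog_arm(series=[[[0, 0, 40, 0, 0, 0, 0.55], [0, 0, 55, 0, 0, 0, 0.55], [0, 0, 55, 0, 0, 0, 0.55], [0, 0, 55, 0, 0, 0, 0.95], [0, 0, 55, 0, 0, 0, 0.95], [0, 0, 55, 0, 0, 0, 0.95], [0, 0, 55, 0, 0, 0, 0.95], [0, 0, 55, 0, 0, 0, 0.95]]])

```text
t: 17.35
position: [0.4715, -0.0644, 0.2709]
tcp_rot: [0.841, 3.027, -0.003]
force: [-0.4, -4.2, 3.8]
opening: 0.131
gripper_force: 30.0
```

```bash
python3 st.py
```

```text
{'t': 17.35, 'position': [0.471, -0.064, 0.271], 'joints': [0.662, 0.508, -0.847, 2.033, 0.521, 0.827, 0.541], 'force': [-0.373, -4.167, 3.793], 'ft_torque': [-1.03, 0.216, -0.059], 'opening': 0.131, 'gripper_force': 29.958} yaw 148.9
```

Call:
jog_arm(series=[[[0, 0, 0, 0, 0, 8, 0.95], [0, 0, 0, 0, 0, 16, 0.95], [0, 0, 0, 0, 0, 24, 0.95], [0, 0, 0, 0, 0, 32, 0.95], [0, 0, 0, 0, 0, 40, 0.95], [0, 0, 0, 0, 0, 48, 0.95], [0, 0, 0, 0, 0, 55, 0.95], [0, 0, 0, 0, 0, 60, 0.95]]])

```text
t: 18.15
position: [0.4713, -0.0646, 0.2708]
tcp_rot: [2.246, 2.195, -0.003]
force: [-3.3, -5.7, 4.2]
opening: 0.126
gripper_force: 30.0
```

```bash
python3 st.py
```

```text
{'t': 18.15, 'position': [0.471, -0.065, 0.271], 'joints': [0.472, 0.432, -0.578, 2.047, 0.343, 0.757, -0.34], 'force': [-3.335, -5.692, 4.17], 'ft_torque': [-1.244, 0.471, 0.093], 'opening': 0.126, 'gripper_force': 29.983} yaw 88.7
```

Call:
jog_arm(series=[[[0, 0, 0, 0, 0, 8, 0.95], [0, 0, 0, 0, 0, 16, 0.95], [0, 0, 0, 0, 0, 24, 0.95], [0, 0, 0, 0, 0, 32, 0.95], [0, 0, 0, 0, 0, 40, 0.95]]])

```text
t: 18.65
position: [0.4711, -0.0646, 0.2707]
tcp_rot: [2.862, 1.293, -0.003]
force: [-4.6, -5.3, 4.0]
opening: 0.129
gripper_force: 30.0
```

```bash
python3 st.py
```

```text
{'t': 18.65, 'position': [0.471, -0.065, 0.271], 'joints': [0.338, 0.4, -0.401, 2.058, 0.233, 0.727, -0.933], 'force': [-4.628, -5.257, 4.038], 'ft_torque': [-1.203, 0.698, 0.141], 'opening': 0.129, 'gripper_force': 29.983} yaw 48.6
```

Call:
jog_arm(series=[[[0, 0, 0, 0, 0, 8, 0.95], [0, 0, 0, 0, 0, 16, 0.95], [0, 0, 0, 0, 0, 24, 0.95], [0, 0, 0, 0, 0, 32, 0.95], [0, 0, 0, 0, 0, 40, 0.95]]])

```text
t: 19.15
position: [0.4709, -0.0645, 0.2706]
tcp_rot: [3.131, 0.236, -0.002]
force: [-3.6, -5.3, 3.3]
opening: 0.127
gripper_force: 30.0
```

```bash
python3 st.py
```

```text
{'t': 19.15, 'position': [0.471, -0.064, 0.271], 'joints': [0.201, 0.38, -0.226, 2.069, 0.13, 0.707, -1.529], 'force': [-3.634, -5.336, 3.338], 'ft_torque': [-1.108, 0.778, 0.047], 'opening': 0.127, 'gripper_force': 29.982} yaw 8.6
```

Call:
jog_arm(series=[[[0, 0, 0, 0, 0, 8, 0.95], [0, 0, 0, 0, 0, 16, 0.95], [0, 0, 0, 0, 0, 24, 0.95], [0, 0, 0, 0, 0, 32, 0.95], [0, 0, 0, 0, 0, 38, 0.95]]])

```text
t: 19.65
position: [0.471, -0.0643, 0.2706]
tcp_rot: [3.038, -0.795, -0.002]
force: [-3.7, -4.7, 3.7]
opening: 0.125
gripper_force: 30.0
```

```bash
python3 st.py
```

```text
{'t': 19.65, 'position': [0.471, -0.064, 0.271], 'joints': [0.07, 0.369, -0.06, 2.08, 0.035, 0.695, -2.096], 'force': [-3.738, -4.679, 3.662], 'ft_torque': [-1.015, 0.793, 0.085], 'opening': 0.125, 'gripper_force': 29.982} yaw -29.3
```

Call:
jog_arm(series=[[[0, 0, 0, 0, 0, 8, 0.95], [0, 0, 0, 0, 0, 16, 0.95], [0, 0, 0, 0, 0, 24, 0.95], [0, 0, 0, 0, 0, 30, 0.95], [0, 0, 0, 0, 0, 30, 0.55], [0, 0, 0, 0, 0, 30, 0.55], [0, 0, -25, 0, 0, 30, 0.55], [0, 0, -50, 0, 0, 30, 0.55], [0, 0, -50, 0, 0, 22, 0.55], [0, 0, -50, 0, 0, 14, 0.55], [0, 0, -50, 0, 0, 6, 0.55], [0, 0, -50, 0, 0, -2, 0.55]]])

```text
t: 20.85
position: [0.4718, -0.0632, 0.3207]
tcp_rot: [-3.058, 0.72, -0.001]
force: [0.5, 0.2, -0.8]
opening: 0.45
gripper_force: 0.0
```

Call:
jog_arm(series=[[[0, 0, 0, 0, 0, -8.5, 0.55], [0, 0, 0, 0, 0, -17, 0.55], [0, 0, 0, 0, 0, -25.5, 0.55], [0, 0, 0, 0, 0, -34, 0.55], [0, 0, 0, 0, 0, -42.5, 0.55], [0, 0, 0, 0, 0, -51, 0.55], [0, 0, 0, 0, 0, -59.5, 0.55], [0, 0, 0, 0, 0, -68, 0.55], [0, 0, 0, 0, 0, -76.5, 0.55], [0, 0, 0, 0, 0, -85, 0.55], [0, 0, 0, 0, 0, -93.5, 0.55], [0, 0, 0, 0, 0, -101, 0.55]]])

```text
t: 22.05
position: [0.4718, -0.0633, 0.3207]
tcp_rot: [2.5, 1.902, 0.001]
force: [0.4, -0.9, -0.4]
opening: 0.448
gripper_force: 0.0
```

Call:
jog_arm(series=[[[0, 0, 0, 0, 0, -8.5, 0.55], [0, 0, 0, 0, 0, -17, 0.55], [0, 0, 0, 0, 0, -25.5, 0.55], [0, 0, 0, 0, 0, -34, 0.55], [0, 0, 0, 0, 0, -42, 0.55], [0, 0, 0, 0, 0, -47, 0.55], [0, 0, 0, 0, 0, -47, 0.55]]])

```text
t: 22.75
position: [0.4717, -0.0634, 0.3206]
tcp_rot: [1.542, 2.737, 0.001]
force: [0.2, -0.6, -0.7]
opening: 0.452
gripper_force: 0.0
```

```bash
python3 st.py; python3 wl.py
```

```text
{'t': 22.75, 'position': [0.472, -0.063, 0.321], 'joints': [0.497, 0.359, -0.598, 1.994, 0.263, 0.863, 0.301], 'force': [0.172, -0.613, -0.656], 'ft_torque': [0.053, -0.113, 0.021], 'opening': 0.452, 'gripper_force': 0.0} yaw 121.2
wing [  25   25   35   63 1311] line 322.3 222.3 tilt from vertical deg -1.4
grasp px [322.62043303 260.15522099]
```

Call:
jog_arm(series=[[[0, 0, 40, 0, 0, 0, 0.55], [0, 0, 50, 0, 0, 0, 0.55], [0, 0, 50, 0, 0, 0, 0.95], [0, 0, 50, 0, 0, 0, 0.95], [0, 0, 50, 0, 0, 0, 0.95], [0, 0, 50, 0, 0, 0, 0.95], [0, 0, 50, 0, 0, 0, 0.95]]])

```text
t: 23.5
position: [0.4711, -0.0642, 0.271]
tcp_rot: [-1.548, -2.734, 0.003]
force: [-2.8, -3.3, 2.9]
opening: 0.128
gripper_force: 30.0
```

```bash
python3 st.py
```

```text
{'t': 23.5, 'position': [0.471, -0.064, 0.271], 'joints': [0.458, 0.428, -0.56, 2.048, 0.33, 0.753, 0.235], 'force': [-2.798, -3.301, 2.887], 'ft_torque': [-0.646, 0.592, -0.042], 'opening': 0.128, 'gripper_force': 29.956} yaw 121.0
```

Call:
jog_arm(series=[[[0, 0, 0, 0, 0, 8, 0.95], [0, 0, 0, 0, 0, 16, 0.95], [0, 0, 0, 0, 0, 24, 0.95], [0, 0, 0, 0, 0, 30, 0.95]]])

```text
t: 23.9
position: [0.4712, -0.0642, 0.271]
tcp_rot: [2.208, 2.234, -0.002]
force: [-3.8, -3.9, 3.2]
opening: 0.128
gripper_force: 30.0
```

```bash
python3 st.py
```

```text
{'t': 23.9, 'position': [0.471, -0.064, 0.271], 'joints': [0.356, 0.404, -0.426, 2.056, 0.248, 0.731, -0.214], 'force': [-3.821, -3.855, 3.248], 'ft_torque': [-0.658, 0.62, 0.068], 'opening': 0.128, 'gripper_force': 29.982} yaw 90.7
```

Call:
jog_arm(series=[[[0, 0, 0, 0, 0, 8, 0.95], [0, 0, 0, 0, 0, 16, 0.95], [0, 0, 0, 0, 0, 24, 0.95], [0, 0, 0, 0, 0, 30, 0.95]]])

```text
t: 24.3
position: [0.4713, -0.0642, 0.271]
tcp_rot: [2.711, 1.586, -0.001]
force: [-2.7, -3.9, 3.0]
opening: 0.129
gripper_force: 30.0
```

```bash
python3 st.py
```

```text
{'t': 24.3, 'position': [0.471, -0.064, 0.271], 'joints': [0.254, 0.386, -0.294, 2.064, 0.169, 0.714, -0.66], 'force': [-2.686, -3.914, 2.952], 'ft_torque': [-0.86, 0.567, 0.097], 'opening': 0.129, 'gripper_force': 29.982} yaw 60.7
```

Call:
jog_arm(series=[[[0, 0, 0, 0, 0, 8, 0.95], [0, 0, 0, 0, 0, 16, 0.95], [0, 0, 0, 0, 0, 24, 0.95], [0, 0, 0, 0, 0, 30, 0.95]]])

```text
t: 24.7
position: [0.4713, -0.0643, 0.2712]
tcp_rot: [3.029, 0.83, -0.001]
force: [-4.0, -3.9, 7.0]
opening: 0.129
gripper_force: 30.0
```

```bash
python3 st.py
```

```text
{'t': 24.7, 'position': [0.471, -0.064, 0.271], 'joints': [0.151, 0.374, -0.163, 2.072, 0.094, 0.702, -1.108], 'force': [-3.966, -3.864, 7.026], 'ft_torque': [-0.985, 0.775, 0.132], 'opening': 0.129, 'gripper_force': 29.984} yaw 30.7
```

Call:
jog_arm(series=[[[0, 0, 0, 0, 0, 8, 0.95], [0, 0, 0, 0, 0, 16, 0.95], [0, 0, 0, 0, 0, 24, 0.95], [0, 0, 0, 0, 0, 30, 0.95]]])

```text
t: 25.1
position: [0.4713, -0.0643, 0.2715]
tcp_rot: [3.141, 0.018, 0.0]
force: [-5.9, -4.2, 12.0]
opening: 0.131
gripper_force: 30.0
```

```bash
python3 st.py
```

```text
{'t': 25.1, 'position': [0.471, -0.064, 0.272], 'joints': [0.047, 0.366, -0.031, 2.081, 0.019, 0.695, -1.556], 'force': [-5.862, -4.182, 12.045], 'ft_torque': [-1.127, 1.202, 0.155], 'opening': 0.131, 'gripper_force': 29.991} yaw 0.7
```

Call:
jog_arm(series=[[[0, 0, 0, 0, 0, 8, 0.95], [0, 0, 0, 0, 0, 16, 0.95], [0, 0, 0, 0, 0, 24, 0.95], [0, 0, 0, 0, 0, 30, 0.95]]])

```text
t: 25.5
position: [0.4713, -0.0643, 0.2718]
tcp_rot: [3.039, -0.795, 0.001]
force: [-6.2, -4.6, 16.7]
opening: 0.128
gripper_force: 30.0
```

```bash
python3 st.py
```

```text
{'t': 25.5, 'position': [0.471, -0.064, 0.272], 'joints': [-0.058, 0.364, 0.102, 2.089, -0.056, 0.691, -2.002], 'force': [-6.215, -4.577, 16.705], 'ft_torque': [-1.247, 1.589, 0.151], 'opening': 0.128, 'gripper_force': 30.005} yaw -29.3
```

Call:
jog_arm(series=[[[0, 0, 0, 0, 0, -8, 0.95], [0, 0, 0, 0, 0, -16, 0.95], [0, 0, 0, 0, 0, -24, 0.95], [0, 0, 0, 0, 0, -32, 0.95], [0, 0, 0, 0, 0, -40, 0.95], [0, 0, 0, 0, 0, -48, 0.95], [0, 0, 0, 0, 0, -56, 0.95], [0, 0, 0, 0, 0, -60, 0.95]]])

```text
t: 26.3
position: [0.4713, -0.0643, 0.2712]
tcp_rot: [3.025, 0.846, -0.0]
force: [-3.1, -4.5, 5.3]
opening: 0.13
gripper_force: 30.0
```

```bash
python3 st.py
```

```text
{'t': 26.3, 'position': [0.471, -0.064, 0.271], 'joints': [0.155, 0.374, -0.167, 2.072, 0.095, 0.702, -1.099], 'force': [-3.074, -4.485, 5.281], 'ft_torque': [-0.848, 0.72, -0.061], 'opening': 0.13, 'gripper_force': 29.954} yaw 31.3
```

Call:
jog_arm(series=[[[0, 0, 0, 0, 0, 0, 0.55], [0, 0, 0, 0, 0, 0, 0.55], [0, 0, -30, 0, 0, 0, 0.55], [0, 0, -70, 0, 0, 0, 0.55], [0, 0, -110, 0, 0, 0, 0.55], [0, 0, -129, 0, 0, 0, 0.55]]])

```text
t: 26.9
position: [0.4724, -0.063, 0.4031]
tcp_rot: [3.027, 0.838, 0.008]
force: [0.8, 0.0, 0.1]
opening: 0.45
gripper_force: 0.0
```

```bash
python3 st.py
```

```text
{'t': 26.9, 'position': [0.472, -0.063, 0.403], 'joints': [0.172, 0.205, -0.179, 1.914, 0.043, 1.02, -1.056], 'force': [0.788, 0.027, 0.141], 'ft_torque': [0.021, -0.035, 0.003], 'opening': 0.45, 'gripper_force': 0.0} yaw 30.9
```

Call:
jog_arm(series=[[[26, -40, 0, 0, 0, 8, 0.55], [52, -80, 0, 0, 0, 16, 0.55], [78, -120, 0, 0, 0, 24, 0.55], [104, -159, 0, 0, 0, 30.9, 0.55], [104, -159, 0, 0, 0, 30.9, 0.55], [104, -159, 0, 0, 0, 30.9, 0.55]]])

```text
t: 27.5
position: [0.4784, 0.1302, 0.3997]
tcp_rot: [-3.14, -0.009, -0.001]
force: [-1.0, -0.5, -0.7]
opening: 0.449
gripper_force: 0.0
```

```bash
python3 -c "
from h import *
np.save('a1.npy',snap('wrist'),allow_pickle=True)"
```

Call:
jog_arm(series=[[[-120, 0, 0, 0, 0, 0, 0.55], [-120, 0, 0, 0, 0, 0, 0.55], [-120, 0, 0, 0, 0, 0, 0.55], [-120, 0, 0, 0, 0, 0, 0.55], [-120, 0, 0, 0, 0, 0, 0.55]]])

```text
t: 28.05
position: [0.3592, 0.1252, 0.4]
tcp_rot: [-3.141, -0.001, -0.002]
force: [0.6, -0.3, 0.4]
opening: 0.449
gripper_force: 0.0
```

```bash
python3 -c "
from h import *
np.save('a2.npy',snap('wrist'),allow_pickle=True)"
```

Call:
jog_arm(series=[[[20, 0, 0, 0, 0, -8.5, 0.55], [40, 0, 0, 0, 0, -17, 0.55], [70, 0, 0, 0, 0, -25.5, 0.55], [70, 0, 0, 0, 0, -34, 0.55], [70, 0, 0, 0, 0, -42.5, 0.55], [70, 0, 0, 0, 0, -51, 0.55], [70, 0, 0, 0, 0, -59.5, 0.55], [70, 0, 0, 0, 0, -68, 0.55], [70, 0, 0, 0, 0, -76.5, 0.55], [70, 0, 0, 0, 0, -85, 0.55], [70, 0, 0, 0, 0, -93.5, 0.55], [70, 0, 0, 0, 0, -100, 0.55]]])

```text
t: 29.3
position: [0.4302, 0.1256, 0.3993]
tcp_rot: [-2.012, -2.413, -0.0]
force: [0.4, 0.1, -0.4]
opening: 0.452
gripper_force: 0.0
```

Call:
jog_arm(series=[[[0, 0, 0, 0, 0, -8.5, 0.55], [0, 0, 0, 0, 0, -17, 0.55], [0, 0, 0, 0, 0, -25.5, 0.55], [0, 0, 0, 0, 0, -34, 0.55], [0, 0, 0, 0, 0, -42.5, 0.55], [0, 0, 0, 0, 0, -51, 0.55], [0, 0, 0, 0, 0, -59.5, 0.55], [0, 0, 0, 0, 0, -68, 0.55], [0, 0, 0, 0, 0, -76.5, 0.55], [0, 0, 0, 0, 0, -80, 0.55], [0, 0, 0, 0, 0, -80, 0.55]]])

```text
t: 30.4
position: [0.43, 0.1255, 0.3993]
tcp_rot: [0.002, -3.141, -0.001]
force: [0.4, -0.5, 0.6]
opening: 0.452
gripper_force: 0.0
```

```bash
python3 st.py; python3 -c "
from h import *
np.save('a3.npy',snap('wrist'),allow_pickle=True)"
```

```text
{'t': 30.4, 'position': [0.43, 0.126, 0.399], 'joints': [0.142, 0.215, -0.634, 1.95, 0.148, 1.022, 1.014], 'force': [0.387, -0.488, 0.568], 'ft_torque': [0.092, -0.177, -0.023], 'opening': 0.452, 'gripper_force': 0.0} yaw -179.9
```

Call:
jog_arm(series=[[[-120, 0, 0, 0, 0, 0, 0.55], [-120, 0, 0, 0, 0, 0, 0.55], [-120, 0, 0, 0, 0, 0, 0.55], [-120, 0, 0, 0, 0, 0, 0.55], [-120, 0, 0, 0, 0, 0, 0.55]]])

```text
t: 30.95
position: [0.549, 0.1264, 0.3988]
tcp_rot: [0.0, -3.14, -0.0]
force: [-0.0, 0.5, 0.7]
opening: 0.448
gripper_force: 0.0
```

```bash
cat >> lean.py <<'E'
def lean(A,B,verbose=True):
    pl=[]
    for c in (A,B):
        E=[]
        for ys in ((.284,.305),(-.045,-.024)):
            q=[proj(c,np.array([.4437-.009*(y-.13),y,.0435])) for y in ys];us=sorted(int(round(p[0])) for p in q);v=np.mean(q,0)[1]
            up=proj(c,np.array([.40,ys[0],.0435]))[1]<v   # bright bench above in picture?
            E.append(edge(c,us[0],us[1],int(v)-8,int(v)+9,-1 if up else 1))
        pl.append(plane(c,np.vstack(E)))
    d=line(*pl);print("LEAN",-d[2].round(4),"yaw",np.degrees(-d[0]/d[1]).round(2),at_y(*pl,.13).round(4));return -d[2]
L=lambda n:np.load(n+".npy",allow_pickle=True).item()
E
python3 st.py; python3 - <<'E'
from lean import *
np.save('a4.npy',snap('wrist'),allow_pickle=True)
lean(L("w3"),L("w2"));lean(L("w6"),L("w7"));lean(L("a1"),L("a2"));lean(L("a3"),L("a4"))
E
```

```text
{'t': 30.95, 'position': [0.549, 0.126, 0.399], 'joints': [0.102, 0.406, -0.579, 1.697, 0.242, 1.112, 1.023], 'force': [-0.036, 0.494, 0.668], 'ft_torque': [0.068, -0.128, 0.015], 'opening': 0.448, 'gripper_force': 0.0} yaw -180.0
  edge n 18 of 19 rms 0.1 v [112.7 111.7]
  edge n 19 of 19 rms 0.13 v [108.8 108.9]
  edge n 17 of 17 rms 0.09 v [212.3 212.1]
  edge n 17 of 17 rms 0.04 v [211.9 211.7]
LEAN 0.0261 yaw 0.49 [0.4438 0.13   0.0437]
  edge n 17 of 17 rms 0.05 v [111.1 110.6]
  edge n 18 of 18 rms 0.05 v [108.7 108.4]
  edge n 17 of 17 rms 0.1 v [212.9 212.9]
  edge n 17 of 17 rms 0.05 v [211.7 211.7]
LEAN 0.0054 yaw 0.51 [0.4435 0.13   0.0427]
  edge n 18 of 18 rms 0.02 v [211.1 211.2]
  edge n 17 of 17 rms 0.05 v [211.5 211.4]
  edge n 18 of 18 rms 0.07 v [110.  109.9]
  edge n 19 of 19 rms 0.11 v [107.8 107. ]
LEAN 0.0087 yaw 0.5 [0.4436 0.13   0.0427]
  edge n 5 of 17 rms 0.48 v [195.8 183. ]
  edge n 17 of 18 rms 0.08 v [187.  186.6]
  edge n 18 of 18 rms 0.05 v [86.7 87.1]
  edge n 19 of 19 rms 0.03 v [89.4 89.2]
LEAN -0.0513 yaw 0.19 [0.4421 0.13   0.0221]
```

```bash
python3 - <<'E'
from lean import *
c=L("a3");g=cv2.cvtColor(c["img"],cv2.COLOR_RGB2GRAY)
for y in (.285,.295,.305,.315):
    u,v=proj(c,np.array([.4437-.009*(y-.13),y,.0435]));print(round(u,1),round(v,1),g[int(v)-14:int(v)+14,int(u)].tolist())
for y in (-.03,):
    u,v=proj(c,np.array([.4437-.009*(y-.13),y,.0435]));print(round(u,1),round(v,1),g[int(v)-14:int(v)+14,int(u)].tolist())
E
```

```text
458.0 192.7 [108, 103, 108, 107, 106, 108, 107, 107, 108, 109, 107, 107, 109, 110, 109, 109, 112, 111, 108, 111, 105, 104, 105, 100, 91, 93, 94, 93]
466.3 192.6 [121, 127, 127, 126, 123, 122, 126, 120, 88, 88, 112, 104, 104, 108, 110, 92, 60, 68, 78, 81, 83, 86, 84, 85, 84, 87, 85, 87]
474.6 192.6 [210, 214, 211, 218, 227, 208, 138, 145, 90, 83, 111, 105, 104, 107, 100, 87, 62, 73, 77, 85, 84, 91, 85, 87, 82, 87, 86, 83]
482.9 192.5 [211, 213, 217, 221, 219, 213, 209, 194, 119, 116, 179, 157, 98, 99, 102, 81, 65, 72, 76, 83, 82, 86, 84, 80, 71, 62, 62, 65]
191.8 194.6 [207, 208, 212, 212, 205, 207, 207, 185, 116, 128, 157, 108, 113, 114, 114, 100, 83, 100, 121, 131, 137, 141, 144, 144, 143, 144, 143, 141]
```

```bash
python3 - <<'E'
from lean import *
A,B=L("a3"),L("a4")
ea=[edge(A,464,488,190,196,-1),edge(A,182,200,192,198,-1)]
eb=[]
for ys in ((.284,.305),(-.045,-.024)):
    q=[proj(B,np.array([.4437-.009*(y-.13),y,.0435])) for y in ys];us=sorted(int(round(p[0])) for p in q);v=np.mean(q,0)[1]
    eb.append(edge(B,us[0],us[1],int(v)-8,int(v)+9,-1))
pl=plane(A,np.vstack(ea)),plane(B,np.vstack(eb));d=line(*pl);print(-d[2],np.degrees(-d[0]/d[1]),at_y(*pl,.13))
E
```

```text
edge n 14 of 14 rms 0.07 v [192.9 192.5]
  edge n 16 of 16 rms 0.08 v [194.6 194.6]
  edge n 18 of 18 rms 0.05 v [86.7 87.1]
  edge n 19 of 19 rms 0.03 v [89.4 89.2]
-0.0012277002514574807 0.4789813751183098 [0.44415467 0.13       0.04213855]
```

Call:
jog_arm(series=[[[16, 40, 0, 0, 0, 8.5, 0.55], [32, 80, 0, 0, 0, 17, 0.55], [48, 120, 0, 0, 0, 25.5, 0.55], [64, 160, 20, 0, 0, 34, 0.55], [81, 201, 50, 0, 0, 42.5, 0.55], [81, 201, 70, 0, 0, 51, 0.55], [81, 201, 70, 0, 0, 59.5, 0.55], [81, 201, 70, 0, 0, 68, 0.55], [81, 201, 70, 0, 0, 76, 0.55], [81, 201, 70, 0, 0, 76, 0.55], [81, 201, 70, 0, 0, 76, 0.55]]])

```text
t: 32.1
position: [0.4668, 0.3272, 0.3299]
tcp_rot: [1.926, 2.482, 0.0]
force: [-0.6, -0.4, 0.6]
opening: 0.45
gripper_force: 0.0
```

```bash
python3 st.py; python3 wl.py
```

```text
{'t': 32.1, 'position': [0.467, 0.327, 0.33], 'joints': [-0.477, 0.443, -0.313, 1.781, 0.164, 0.942, -0.608], 'force': [-0.555, -0.443, 0.622], 'ft_torque': [-0.061, -0.071, 0.007], 'opening': 0.45, 'gripper_force': 0.0} yaw 104.4
wing [  28   24   34   61 1072] line 323.7 216.0 tilt from vertical deg -1.5
grasp px [323.01654663 260.51528527]
```

Call:
jog_arm(series=[[[0, 0, 40, 0, 0, 0, 0.55], [0, 0, 60, 0, 0, 0, 0.55], [0, 0, 60, 0, 0, 0, 0.95], [0, 0, 60, 0, 0, 0, 0.95], [0, 0, 60, 0, 0, 0, 0.95], [0, 0, 60, 0, 0, 0, 0.95], [0, 0, 60, 0, 0, 7, 0.95], [0, 0, 59.7, 0, 0, 14, 0.95], [0, 0, 59.5, 0, 0, 21, 0.95], [0, 0, 59.4, 0, 0, 28, 0.95], [0, 0, 59.4, 0, 0, 28, 0.95]]])

```text
t: 33.25
position: [0.468, 0.3274, 0.2712]
tcp_rot: [2.475, 1.934, 0.003]
force: [2.2, -1.9, 2.6]
opening: 0.13
gripper_force: 30.0
```

```bash
python3 st.py
```

```text
{'t': 33.25, 'position': [0.468, 0.327, 0.271], 'joints': [-0.583, 0.5, -0.167, 1.845, 0.113, 0.803, -1.053], 'force': [2.243, -1.919, 2.558], 'ft_torque': [-0.355, -0.542, -0.058], 'opening': 0.13, 'gripper_force': 29.985} yaw 76.0
```

Call:
jog_arm(series=[[[0, 0, 0, 0, 0, 0, 0.55], [0, 0, 0, 0, 0, 0, 0.55], [0, 0, -30, 0, 0, 0, 0.55], [0, 0, -70, 0, 0, 0, 0.55], [0, 0, -110, 0, 0, 0, 0.55], [0, 0, -129, 0, 0, 0, 0.55], [0, 0, -129, 0, 0, 0, 0.55]]])

```text
t: 33.95
position: [0.4678, 0.328, 0.4025]
tcp_rot: [-2.471, -1.939, -0.009]
force: [0.7, 0.9, 0.5]
opening: 0.45
gripper_force: 0.0
```

```bash
python3 st.py
```

```text
{'t': 33.95, 'position': [0.468, 0.328, 0.402], 'joints': [-0.569, 0.359, -0.183, 1.701, 0.073, 1.083, -1.014], 'force': [0.677, 0.857, 0.523], 'ft_torque': [-0.045, -0.073, -0.007], 'opening': 0.45, 'gripper_force': 0.0} yaw 76.2
```

Call:
jog_arm(series=[[[-45, 14, 0, 0, 0, 8.5, 0.55], [-90, 28, 0, 0, 0, 17, 0.55], [-135, 42, 0, 0, 0, 25.5, 0.55], [-192, 60, 0, 0, 0, 34, 0.55], [-192, 60, 0, 0, 0, 42.5, 0.55], [-192, 60, 0, 0, 0, 51, 0.55], [-192, 60, 0, 0, 0, 59.5, 0.55], [-192, 60, 0, 0, 0, 68, 0.55], [-192, 60, 0, 0, 0, 76, 0.55], [-192, 60, 0, 0, 0, 76, 0.55], [-192, 60, 0, 0, 0, 76, 0.55]]])

```text
t: 35.05
position: [0.4793, 0.1266, 0.3984]
tcp_rot: [3.141, 0.012, -0.002]
force: [0.1, 0.0, 0.4]
opening: 0.447
gripper_force: 0.0
```

```bash
python3 -c "
from h import *
np.save('b1.npy',snap('wrist'),allow_pickle=True)"
```

Call:
jog_arm(series=[[[-120, 0, 0, 0, 0, 0, 0.55], [-120, 0, 0, 0, 0, 0, 0.55], [-120, 0, 0, 0, 0, 0, 0.55], [-120, 0, 0, 0, 0, 0, 0.55], [-120, 0, 0, 0, 0, 0, 0.55], [-120, 0, 0, 0, 0, 0, 0.55]]])

```text
t: 35.7
position: [0.3605, 0.1264, 0.3993]
tcp_rot: [-3.141, -0.004, -0.001]
force: [0.4, 0.3, 0.0]
opening: 0.452
gripper_force: 0.0
```

```bash
python3 st.py; python3 -c "
from lean import *
np.save('b2.npy',snap('wrist'),allow_pickle=True)
lean(L('b2'),L('b1'))"
```

```text
{'t': 35.7, 'position': [0.361, 0.126, 0.399], 'joints': [-0.536, 0.037, 0.06, 2.123, -0.002, 0.981, -2.042], 'force': [0.398, 0.252, 0.041], 'ft_torque': [0.042, -0.002, 0.066], 'opening': 0.452, 'gripper_force': 0.0} yaw 0.2
  edge n 18 of 18 rms 0.11 v [110.7 110.7]
  edge n 19 of 19 rms 0.11 v [108.8 109. ]
  edge n 17 of 17 rms 0.05 v [211.8 211.9]
  edge n 17 of 17 rms 0.06 v [212.  211.8]
LEAN 0.0033 yaw 0.52 [0.4435 0.13   0.0425]
```

Call:
jog_arm(series=[[[40, 0, 0, 0, 0, -8.5, 0.55], [80, 0, 0, 0, 0, -17, 0.55], [120, 0, 0, 0, 0, -25.5, 0.55], [160, 0, 0, 0, 0, -34, 0.55], [190, 0, 0, 0, 0, -42.5, 0.55], [190, 0, 0, 0, 0, -51, 0.55], [190, 0, 0, 0, 0, -59.5, 0.55], [190, 0, 0, 0, 0, -68, 0.55], [190, 0, 0, 0, 0, -76.5, 0.55], [190, 0, 0, 0, 0, -85, 0.55], [190, 0, 0, 0, 0, -93.5, 0.55], [190, 0, 0, 0, 0, -100, 0.55]]])

```text
t: 36.95
position: [0.5505, 0.1263, 0.3984]
tcp_rot: [-2.01, -2.414, 0.001]
force: [-0.2, 0.3, 0.1]
opening: 0.45
gripper_force: 0.0
```

Call:
jog_arm(series=[[[0, 0, 0, 0, 0, -8.5, 0.55], [0, 0, 0, 0, 0, -17, 0.55], [0, 0, 0, 0, 0, -25.5, 0.55], [0, 0, 0, 0, 0, -34, 0.55], [0, 0, 0, 0, 0, -42.5, 0.55], [0, 0, 0, 0, 0, -51, 0.55], [0, 0, 0, 0, 0, -59.5, 0.55], [0, 0, 0, 0, 0, -68, 0.55], [0, 0, 0, 0, 0, -76.5, 0.55], [0, 0, 0, 0, 0, -80, 0.55], [0, 0, 0, 0, 0, -80, 0.55], [0, 0, 0, 0, 0, -80, 0.55]]])

```text
t: 38.15
position: [0.5502, 0.1263, 0.3986]
tcp_rot: [-0.001, -3.141, -0.0]
force: [-0.6, -0.1, -0.2]
opening: 0.452
gripper_force: 0.0
```

```bash
python3 -c "
from h import *
np.save('b3.npy',snap('wrist'),allow_pickle=True)"; python3 st.py
```

```text
{'t': 38.2, 'position': [0.55, 0.126, 0.399], 'joints': [-0.002, 0.381, -0.43, 1.704, 0.175, 1.095, 1.084], 'force': [0.219, -0.554, 0.162], 'ft_torque': [0.103, -0.112, -0.011], 'opening': 0.452, 'gripper_force': 0.0} yaw 180.0
```

Call:
jog_arm(series=[[[120, 0, 0, 0, 0, 0, 0.55], [120, 0, 0, 0, 0, 0, 0.55], [120, 0, 0, 0, 0, 0, 0.55], [120, 0, 0, 0, 0, 0, 0.55], [120, 0, 0, 0, 0, 0, 0.55], [120, 0, 0, 0, 0, 0, 0.55]]])

```text
t: 38.8
position: [0.4306, 0.1264, 0.3993]
tcp_rot: [-0.001, 3.141, 0.001]
force: [0.2, -0.4, -0.3]
opening: 0.452
gripper_force: 0.0
```

```bash
python3 st.py; python3 - <<'E'
from lean import *
np.save('b4.npy',snap('wrist'),allow_pickle=True)
A,B=L("b4"),L("b3")
def fin(lo,ea2):
    ea=[edge(A,*ea2[0],-1),edge(A,*ea2[1],-1)];eb=[]
    for ys in ((.284,.305),(-.045,-.024)):
        q=[proj(B,np.array([.4437-.009*(y-.13),y,.0435])) for y in ys];us=sorted(int(round(p[0])) for p in q);v=np.mean(q,0)[1]
        eb.append(edge(B,us[0],us[1],int(v)-8,int(v)+9,-1))
    pl=plane(A,np.vstack(ea)),plane(B,np.vstack(eb));d=line(*pl);print("LEAN180",-d[2],np.degrees(-d[0]/d[1]),at_y(*pl,.13))
q=[proj(A,np.array([.4437-.009*(y-.13),y,.0435])).round(1).tolist() for y in (.285,.305,-.04,-.025)];print(q)
fin(0,[(464,488,int(q[0][1]),int(q[0][1])+5),(182,200,int(q[2][1]),int(q[2][1])+5)])
E
```

```text
{'t': 38.8, 'position': [0.431, 0.126, 0.399], 'joints': [0.014, 0.194, -0.482, 1.957, 0.106, 1.013, 1.055], 'force': [0.203, -0.41, -0.297], 'ft_torque': [0.055, -0.194, 0.017], 'opening': 0.452, 'gripper_force': 0.0} yaw -180.0
[[457.4, 191.8], [474.1, 191.7], [182.7, 193.8], [195.2, 193.7]]
  edge n 24 of 24 rms 0.04 v [191.6 191.6]
  edge n 1 of 1 rms 0.0 v [187.4 196.3]
  edge n 18 of 19 rms 0.06 v [85.6 85.4]
  edge n 19 of 19 rms 0.02 v [88.1 88. ]
LEAN180 0.013369586501049498 0.5600913578234611 [0.44440151 0.13       0.04345036]lean.py:11: RankWarning: Polyfit may be poorly conditioned
  a=np.polyfit(P[:,0],P[:,1],1);r=P[:,1]-np.polyval(a,P[:,0]);m=abs(r-np.median(r))<1.0
lean.py:12: RankWarning: Polyfit may be poorly conditioned
  a=np.polyfit(P[m,0],P[m,1],1);print("  edge n",m.sum(),"of",len(P),"rms",(P[m,1]-np.polyval(a,P[m,0])).std().round(2),"v",np.round(np.polyval(a,[u0,u1]),1))
```

```bash
python3 - <<'E'
from lean import *
def f(A,B,w):
    ea=[edge(A,464,488,*w[0],-1),edge(A,182,200,*w[1],-1)];eb=[]
    for ys in ((.284,.305),(-.045,-.024)):
        q=[proj(B,np.array([.4437-.009*(y-.13),y,.0435])) for y in ys];us=sorted(int(round(p[0])) for p in q);v=np.mean(q,0)[1]
        eb.append(edge(B,us[0],us[1],int(v)-8,int(v)+9,-1))
    pl=plane(A,np.vstack(ea)),plane(B,np.vstack(eb));d=line(*pl);print("LEAN180",-d[2],at_y(*pl,.13))
f(L("b4"),L("b3"),((189,195),(190,197)));f(L("a3"),L("a4"),((190,196),(192,198)))
c=L("b4");g=cv2.cvtColor(c["img"],cv2.COLOR_RGB2GRAY);print(g[182:202,190].tolist(),g[182:202,475].tolist())
E
```

```text
edge n 16 of 16 rms 0.02 v [192. 192.]
  edge n 2 of 2 rms 0.0 v [169.  200.6]
  edge n 18 of 19 rms 0.06 v [85.6 85.4]
  edge n 19 of 19 rms 0.02 v [88.1 88. ]
LEAN180 0.006616195533454529 [0.4443973  0.13       0.04341042]
  edge n 14 of 14 rms 0.07 v [192.9 192.5]
  edge n 16 of 16 rms 0.08 v [194.6 194.6]
  edge n 18 of 18 rms 0.05 v [86.7 87.1]
  edge n 19 of 19 rms 0.03 v [89.4 89.2]
LEAN180 -0.0012277002514574807 [0.44415467 0.13       0.04213855]
[213, 212, 205, 207, 197, 146, 123, 154, 109, 108, 110, 112, 100, 86, 98, 116, 130, 141, 141, 143] [219, 223, 202, 114, 80, 110, 107, 105, 104, 108, 94, 62, 66, 75, 80, 86, 82, 86, 86, 87]
```

```bash
python3 - <<'E'
from lean import *
def f(A,B,w):
    ea=[edge(A,464,488,*w[0],-1),edge(A,182,200,*w[1],-1)];eb=[]
    for ys in ((.284,.305),(-.045,-.024)):
        q=[proj(B,np.array([.4437-.009*(y-.13),y,.0435])) for y in ys];us=sorted(int(round(p[0])) for p in q);v=np.mean(q,0)[1]
        eb.append(edge(B,us[0],us[1],int(v)-8,int(v)+9,-1))
    pl=plane(A,np.vstack(ea)),plane(B,np.vstack(eb));d=line(*pl);print("LEAN180",-d[2],at_y(*pl,.13))
f(L("b4"),L("b3"),((190,197),(192,200)));f(L("a3"),L("a4"),((190,197),(192,200)))
E
```

```text
edge n 24 of 24 rms 0.03 v [192.  191.9]
  edge n 15 of 16 rms 0.21 v [193.8 192.9]
  edge n 18 of 19 rms 0.06 v [85.6 85.4]
  edge n 19 of 19 rms 0.02 v [88.1 88. ]
LEAN180 -0.004327640055101536 [0.44419722 0.13       0.04151246]
  edge n 14 of 14 rms 0.07 v [192.9 192.5]
  edge n 16 of 17 rms 0.08 v [194.6 194.6]
  edge n 18 of 18 rms 0.05 v [86.7 87.1]
  edge n 19 of 19 rms 0.03 v [89.4 89.2]
LEAN180 -0.0012277002514574807 [0.44415467 0.13       0.04213855]
```

Call:
jog_arm(series=[[[-5, -45, 0, 0, 0, 8.5, 0], [-10, -90, 0, 0, 0, 17, 0], [-15, -135, 0, 0, 0, 25.5, 0], [-20, -180, 0, 0, 0, 34, 0], [-25, -225, 0, 0, 0, 42.5, 0], [-30, -270, 0, 0, 0, 51, 0], [-35, -315, 0, 0, 0, 59.5, 0], [-40, -360, 0, 0, 0, 68, 0], [-45, -405, 0, 0, 0, 76.5, 0], [-49, -450, 0, 0, 0, 85, 0], [-49, -495, 0, 0, 0, 90, 0], [-49, -506, 0, 0, 0, 90, 0]]])

```text
t: 40.05
position: [0.4785, -0.3855, 0.3982]
tcp_rot: [2.229, 2.213, -0.006]
force: [-0.3, -0.3, 0.4]
opening: 1.0
gripper_force: 0.0
```

Call:
jog_arm(series=[[[0, 0, 0, 0, 0, 0, 0], [0, 0, 0, 0, 0, 0, 0]]])

```text
t: 40.25
position: [0.4802, -0.3785, 0.3985]
tcp_rot: [-2.217, -2.224, -0.001]
force: [0.5, 0.3, -0.6]
opening: 1.002
gripper_force: 0.0
```

```bash
python3 st.py; cat > tins.py <<'E'
from h import *
def tins(c,zt=.045):
    g=cv2.medianBlur(cv2.cvtColor(c["img"],cv2.COLOR_RGB2GRAY),3)[:232]
    h=cv2.HoughCircles(g,cv2.HOUGH_GRADIENT,1,35,param1=80,param2=18,minRadius=17,maxRadius=34)
    o=[]
    for x,y,r in (h[0] if h is not None else []):
        P=onz(c,(x,y),zt);e=onz(c,(x+r,y),zt);o.append((np.round(P[:2],4).tolist(),round(float(np.linalg.norm(e-P)*1000),1),(float(x),float(y))))
    return o
if __name__=="__main__":
    import sys
    c=snap("wrist",sys.argv[1]);[print(t) for t in tins(c) if 22<t[1]<31]
E
python3 tins.py t2
```

```text
{'t': 40.25, 'position': [0.48, -0.379, 0.399], 'joints': [0.534, 0.417, 0.067, 1.619, -0.031, 1.108, 0.612], 'force': [0.516, 0.301, -0.645], 'ft_torque': [0.04, -0.079, 0.041], 'opening': 1.002, 'gripper_force': 0.0} yaw 90.2
([0.548, -0.2632], 28.4, (387.5, 77.5))
```

View pics/t2.png

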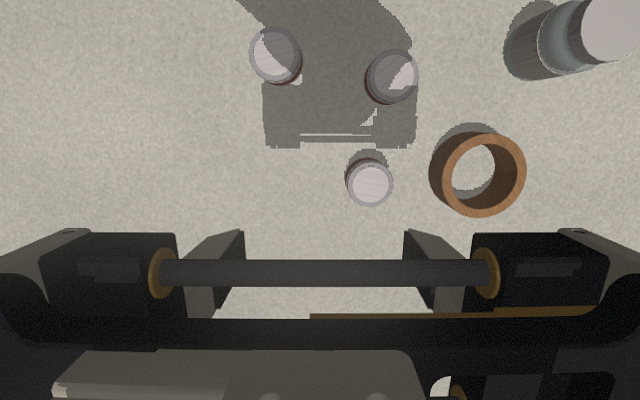

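```bash
cat > t.py <<'E'
from h import *
import sys
c=snap("wrist") if len(sys.argv)>1 else None
E
python3 - <<'E'
from h import *
c=snap("wrist");g=cv2.medianBlur(cv2.cvtColor(c["img"],cv2.COLOR_RGB2GRAY),3)
for (x,y) in ((275,54),(391,76),(370,185)):
    r0=g[y-38 if y>38 else 0:y+38,x-38:x+38]
    h=cv2.HoughCircles(cv2.resize(r0,None,fx=3,fy=3,interpolation=cv2.INTER_CUBIC),cv2.HOUGH_GRADIENT,1,200,param1=70,param2=12,minRadius=60,maxRadius=84)
    X=[(float(p[0])/3+x-38,float(p[1])/3+max(y-38,0),float(p[2])/3) for p in h[0]] if h is not None else []
    print([np.round(p,1).tolist() for p in X],[np.round(onz(c,p[:2],.045),4).tolist() for p in X],np.round(onz(c,(x,y),.045),4))
E
```

```text
[[277.5, 53.5, 23.7]] [[0.432, -0.2395, 0.045]] [ 0.4293 -0.24    0.045 ]
[[390.5, 80.8, 24.1]] [[0.5515, -0.2657, 0.045]] [ 0.5518 -0.2609  0.045 ]
[[369.5, 183.8, 23.7]] [[0.534, -0.378, 0.045]] [ 0.5346 -0.3794  0.045 ]
```

Call:
jog_arm(series=[[[46, -17, 0, 0, 0, 0, 0.2], [92, -34, 0, 0, 0, 0, 0.2], [138, -50, 20, 0, 0, 0, 0.2], [138, -50, 68, 0, 0, 0, 0.2], [138, -50, 116, 0, 0, 0, 0.2], [138, -50, 164, 0, 0, 0, 0.2], [138, -50, 195, 0, 0, 0, 0.2], [138, -50, 207, 0, 0, 0, 0.2], [138, -50, 207, 0, 0, 0, 0.2], [138, -50, 207, 0, 0, 0, 0.8], [138, -50, 207, 0, 0, 0, 0.8], [138, -50, 207, 0, 0, 0, 0.8]]])

```text
t: 41.55
position: [0.4295, -0.2418, 0.1935]
tcp_rot: [2.218, 2.222, 0.001]
force: [-2.3, 0.3, 1.6]
opening: 0.59
gripper_force: 1.2
```

Call:
jog_arm(series=[[[0, 0, 0, 0, 0, 0, 0.8], [0, 0, -30, 0, 0, 0, 0.8], [0, 0, -80, 0, 0, 0, 0.8], [0, 0, -125, 0, 0, 0, 0.8], [0, 0, -150, 0, 0, 0, 0.8]]])

```text
t: 42.05
position: [0.4297, -0.2418, 0.3463]
tcp_rot: [2.216, 2.22, 0.003]
force: [0.8, 0.3, -2.2]
opening: 0.583
gripper_force: 30.0
```

```bash
python3 st.py
```

```text
{'t': 42.05, 'position': [0.43, -0.242, 0.346], 'joints': [0.39, 0.284, 0.017, 1.967, -0.006, 0.886, 0.413], 'force': [0.825, 0.255, -2.177], 'ft_torque': [-0.049, -0.153, -0.03], 'opening': 0.583, 'gripper_force': 29.999} yaw 90.1
```

Call:
jog_arm(series=[[[48, 4, 0, 0, 0, 0, 0.8], [96, 8, 0, 0, 0, 0, 0.8], [144, 12, 0, 0, 0, 0, 0.8], [192, 16, 0, 0, 0, 0, 0.8], [240, 20, 0, 0, 0, 0, 0.8], [288, 24, 0, 0, 0, 0, 0.8], [336, 27, 0, 0, 0, 0, 0.8], [384, 29, 0, 0, 0, 0, 0.8], [420, 29, 0, 0, 0, 0, 0.8], [431, 29, 0, 0, 0, 0, 0.8], [431, 29, 30, 0, 0, 0, 0.8], [431, 29, 60, 0, 0, 0, 0.8]]])

```text
t: 43.25
position: [0.4577, 0.1897, 0.2825]
tcp_rot: [2.217, 2.223, 0.004]
force: [-0.2, 0.1, -3.3]
opening: 0.58
gripper_force: 30.0
```

Call:
jog_arm(series=[[[0, 0, 5, 0, 0, 0, 0.8], [0, 0, 10, 0, 0, 0, 0.8], [0, 0, 13, 0, 0, 0, 0.8], [0, 0, 15, 0, 0, 0, 0.8], [0, 0, 15, 0, 0, 0, 0.8]]])

```text
t: 43.75
position: [0.4578, 0.1895, 0.2678]
tcp_rot: [2.219, 2.223, 0.002]
force: [0.8, -0.3, -1.5]
opening: 0.584
gripper_force: 30.0
```

```bash
python3 st.py
```

```text
{'t': 43.75, 'position': [0.458, 0.189, 0.268], 'joints': [-0.352, 0.407, -0.192, 2.028, 0.116, 0.715, -0.614], 'force': [0.752, -0.328, -1.468], 'ft_torque': [-0.204, -0.124, -0.005], 'opening': 0.584, 'gripper_force': 30.0} yaw 90.1
```

Call:
jog_arm(series=[[[0, 0, 1, 0, 0, 0, 0.8], [0, 0, 1, 0, 0, 0, 0.3], [0, 0, 1, 0, 0, 0, 0.3], [0, 0, 1, 0, 0, 0, 0.3], [0, 0, -20, 0, 0, 0, 0.3], [0, 0, -60, 0, 0, 0, 0.3], [0, 0, -100, 0, 0, 0, 0.3], [0, 0, -130, 0, 0, 0, 0.2], [0, 0, -130, 0, 0, 0, 0.2]]])

```text
t: 44.65
position: [0.4584, 0.1902, 0.4014]
tcp_rot: [2.218, 2.222, 0.011]
force: [0.8, -0.5, 0.6]
opening: 0.788
gripper_force: 0.0
```

```bash
cat > find.py <<'E'
from h import *
import sys
# refine a tin's lid centre near expected points (x y z triples) in the wrist picture
c=snap("wrist");g=cv2.medianBlur(cv2.cvtColor(c["img"],cv2.COLOR_RGB2GRAY),3)
a=np.array(list(map(float,sys.argv[1:]))).reshape(-1,3)
for P in a:
    x,y=proj(c,P).astype(int);e=proj(c,P+[0,.027,0]);r=np.hypot(*(e-[x,y]))
    w=int(2*r);y0,x0=max(y-w,0),max(x-w,0);roi=g[y0:y+w,x0:x+w]
    if roi.size==0: print("out",x,y);continue
    h=cv2.HoughCircles(cv2.resize(roi,None,fx=3,fy=3,interpolation=cv2.INTER_CUBIC),cv2.HOUGH_GRADIENT,1,300,param1=70,param2=12,minRadius=int(2.6*r),maxRadius=int(3.4*r))
    print("exp px",(x,y),round(r,1),[(np.round([p[0]/3+x0,p[1]/3+y0,p[2]/3],1).tolist(),np.round(onz(c,(p[0]/3+x0,p[1]/3+y0),P[2]),4).tolist()) for p in (h[0] if h is not None else [])])
E
python3 st.py; python3 find.py .458 .190 .120
```

```text
{'t': 44.65, 'position': [0.458, 0.19, 0.401], 'joints': [-0.328, 0.241, -0.21, 1.873, 0.059, 1.026, -0.561], 'force': [0.787, -0.493, 0.59], 'ft_torque': [-0.006, -0.146, 0.045], 'opening': 0.788, 'gripper_force': 0.0} yaw 90.1
exp px (np.int64(320), np.int64(200)) 28.4 [([320.8, 192.8, 28.1], [0.4583, 0.1974, 0.12])]
```

Call:
jog_arm(series=[[[-48, 10, 0, 0, 0, 0, 0.2], [-96, 20, 0, 0, 0, 0, 0.2], [-144, 30, 0, 0, 0, 0, 0.2], [-192, 40, 0, 0, 0, 0, 0.2], [-240, 50, 0, 0, 0, 0, 0.2], [-288, 60, 0, 0, 0, 0, 0.2], [-336, 70, 0, 0, 0, 0, 0.2], [-384, 80, 0, 0, 0, 0, 0.2], [-430, 90, 0, 0, 0, 0, 0.2], [-451, 93, 0, 0, 0, 0, 0.2], [-451, 93, 0, 0, 0, 0, 0.2], [-451, 93, 0, 0, 0, 0, 0.2]]])

```text
t: 45.9
position: [0.5511, -0.2611, 0.3956]
tcp_rot: [-2.218, -2.221, 0.001]
force: [-0.4, 0.8, -1.0]
opening: 0.803
gripper_force: 0.0
```

```bash
python3 st.py; python3 find.py .552 -.262 .045
```

```text
{'t': 45.9, 'position': [0.551, -0.261, 0.396], 'joints': [0.335, 0.418, 0.028, 1.624, -0.013, 1.103, 0.368], 'force': [-0.375, 0.843, -0.961], 'ft_torque': [0.082, -0.124, 0.008], 'opening': 0.803, 'gripper_force': 0.0} yaw 90.1
exp px (np.int64(324), np.int64(184)) 22.7 [([326.5, 184.8, 22.9], [0.5542, -0.2621, 0.045])]
```

Call:
jog_arm(series=[[[0, 3, 48, 0, 0, 0, 0.2], [0, 3, 96, 0, 0, 0, 0.2], [0, 3, 144, 0, 0, 0, 0.2], [0, 3, 185, 0, 0, 0, 0.2], [0, 3, 203, 0, 0, 0, 0.2], [0, 3, 203, 0, 0, 0, 0.2], [0, 3, 203, 0, 0, 0, 0.8], [0, 3, 203, 0, 0, 0, 0.8], [0, 3, 203, 0, 0, 0, 0.8], [0, 3, 203, 0, 0, 0, 0.8], [0, 3, 203, 0, 0, 0, 0.8]]])

```text
t: 47.05
position: [0.5548, -0.2613, 0.1958]
tcp_rot: [2.218, 2.222, 0.002]
force: [-1.0, 1.7, 7.0]
opening: 0.583
gripper_force: 30.0
```

Call:
jog_arm(series=[[[0, 0, -30, 0, 0, 0, 0.8], [0, 0, -80, 0, 0, 0, 0.8], [0, 0, -125, 0, 0, 0, 0.8], [0, 0, -153, 0, 0, 0, 0.8], [0, 0, -153, 0, 0, 0, 0.8]]])

```text
t: 47.55
position: [0.5554, -0.2618, 0.3525]
tcp_rot: [2.214, 2.218, 0.006]
force: [1.2, 0.3, -3.4]
opening: 0.583
gripper_force: 30.0
```

```bash
python3 st.py
```

```text
{'t': 47.55, 'position': [0.555, -0.262, 0.353], 'joints': [0.336, 0.459, 0.026, 1.672, -0.013, 1.002, 0.368], 'force': [1.238, 0.321, -3.433], 'ft_torque': [-0.072, -0.099, 0.064], 'opening': 0.583, 'gripper_force': 29.999} yaw 90.1
```

Call:
jog_arm(series=[[[30, -30, 0, 0, 0, 0, 0.8], [65, -60, 0, 0, 0, 0, 0.8], [105, -85, 0, 0, 0, 0, 0.8], [150, -96, 0, 0, 0, 0, 0.8], [198, -96, 0, 0, 0, 0, 0.8], [246, -96, 0, 0, 0, 0, 0.8], [294, -96, 0, 0, 0, 0, 0.8], [342, -96, 0, 0, 0, 0, 0.8], [382, -96, 0, 0, 0, 0, 0.8], [394, -96, 0, 0, 0, 0, 0.8], [394, -96, 30, 0, 0, 0, 0.8], [394, -96, 60, 0, 0, 0, 0.8]]])

```text
t: 48.75
position: [0.4575, 0.1327, 0.2865]
tcp_rot: [2.217, 2.224, 0.002]
force: [0.4, -0.8, -2.8]
opening: 0.582
gripper_force: 30.0
```

Call:
jog_arm(series=[[[0, 0, 8, 0, 0, 0, 0.8], [0, 0, 14, 0, 0, 0, 0.8], [0, 0, 18, 0, 0, 0, 0.8], [0, 0, 18, 0, 0, 0, 0.8], [0, 0, 18, 0, 0, 0, 0.8]]])

```text
t: 49.25
position: [0.4579, 0.1325, 0.2699]
tcp_rot: [2.219, 2.223, 0.002]
force: [0.5, -0.7, -1.2]
opening: 0.581
gripper_force: 30.0
```

```bash
python3 st.py
```

```text
{'t': 49.25, 'position': [0.458, 0.133, 0.27], 'joints': [-0.272, 0.376, -0.154, 2.072, 0.088, 0.698, -0.482], 'force': [0.483, -0.749, -1.184], 'ft_torque': [-0.013, -0.079, 0.001], 'opening': 0.581, 'gripper_force': 29.999} yaw 90.1
```

Contact begins. Release and go for tin B.

Call:
jog_arm(series=[[[0, 0, 0.5, 0, 0, 0, 0.8], [0, 0, 0.5, 0, 0, 0, 0.3], [0, 0, 0.5, 0, 0, 0, 0.3], [0, 0, 0.5, 0, 0, 0, 0.3], [0, 0, -20, 0, 0, 0, 0.3], [0, 0, -60, 0, 0, 0, 0.3], [0, 0, -100, 0, 0, 0, 0.3], [0, 0, -130, 0, 0, 0, 0.2], [0, 0, -130, 0, 0, 0, 0.2]]])

```text
t: 50.15
position: [0.4586, 0.133, 0.4033]
tcp_rot: [2.217, 2.221, 0.011]
force: [0.2, -0.2, -0.1]
opening: 0.787
gripper_force: 0.0
```

```bash
python3 find.py .458 .133 .120 .458 .195 .12
```

```text
exp px (np.int64(320), np.int64(199)) 28.2 [([320.8, 193.5, 27.8], [0.4586, 0.1389, 0.12])]
exp px (np.int64(320), np.int64(131)) 32.3 [([321.2, 194.2, 28.3], [0.4589, 0.1382, 0.12])]
```

Call:
jog_arm(series=[[[-48, 8, 0, 0, 0, 0, 0.2], [-96, 16, 0, 0, 0, 0, 0.2], [-144, 24, 0, 0, 0, 0, 0.2], [-192, 32, 0, 0, 0, 0, 0.2], [-240, 40, 0, 0, 0, 0, 0.2], [-288, 48, 0, 0, 0, 0, 0.2], [-336, 56, 0, 0, 0, 0, 0.2], [-384, 64, 0, 0, 0, 0, 0.2], [-432, 72, 0, 0, 0, 0, 0.2], [-480, 77, 0, 0, 0, 0, 0.2], [-511, 77, 0, 0, 0, 0, 0.2], [-511, 77, 0, 0, 0, 0, 0.2]]])

```text
t: 51.4
position: [0.5336, -0.3838, 0.3969]
tcp_rot: [-2.226, -2.215, 0.006]
force: [-0.5, 0.6, -0.2]
opening: 0.801
gripper_force: 0.0
```

Call:
jog_arm(series=[[[0, 0, 0, 0, 0, 0, 0.2], [0, 0, 0, 0, 0, 0, 0.2]]])

```text
t: 51.6
position: [0.536, -0.3768, 0.3982]
tcp_rot: [-2.216, -2.224, -0.001]
force: [-0.0, 0.3, -0.3]
opening: 0.799
gripper_force: 0.0
```

```bash
python3 st.py; python3 find.py .534 -.379 .045
```

```text
{'t': 51.6, 'position': [0.536, -0.377, 0.398], 'joints': [0.468, 0.489, 0.097, 1.505, -0.051, 1.152, 0.578], 'force': [-0.044, 0.288, -0.283], 'ft_torque': [-0.03, -0.16, -0.019], 'opening': 0.799, 'gripper_force': 0.0} yaw 90.2
exp px (np.int64(321), np.int64(185)) 22.8 [([322.5, 187.2, 23.2], [0.5349, -0.3809, 0.045])]
```

Call:
jog_arm(series=[[[-3, -1, 48, 0, 0, 0, 0.2], [-3, -1, 96, 0, 0, 0, 0.2], [-3, -1, 144, 0, 0, 0, 0.2], [-3, -1, 185, 0, 0, 0, 0.2], [-3, -1, 205, 0, 0, 0, 0.2], [-3, -1, 205, 0, 0, 0, 0.2], [-3, -1, 205, 0, 0, 0, 0.8], [-3, -1, 205, 0, 0, 0, 0.8], [-3, -1, 205, 0, 0, 0, 0.8], [-3, -1, 205, 0, 0, 0, 0.8], [-3, -1, 205, 0, 0, 0, 0.8]]])

```text
t: 52.75
position: [0.5351, -0.3816, 0.196]
tcp_rot: [2.217, 2.222, 0.001]
force: [-1.8, 1.4, 6.4]
opening: 0.582
gripper_force: 30.0
```

Call:
jog_arm(series=[[[0, 0, -30, 0, 0, 0, 0.8], [0, 0, -80, 0, 0, 0, 0.8], [0, 0, -125, 0, 0, 0, 0.8], [0, 0, -153, 0, 0, 0, 0.8], [0, 0, -153, 0, 0, 0, 0.8]]])

```text
t: 53.25
position: [0.5356, -0.3821, 0.353]
tcp_rot: [2.213, 2.217, 0.004]
force: [1.3, -1.0, -0.2]
opening: 0.581
gripper_force: 30.0
```

```bash
python3 st.py
```

```text
{'t': 53.25, 'position': [0.536, -0.382, 0.353], 'joints': [0.477, 0.526, 0.094, 1.559, -0.055, 1.049, 0.587], 'force': [1.296, -1.044, -0.221], 'ft_torque': [-0.043, -0.128, 0.023], 'opening': 0.581, 'gripper_force': 29.999} yaw 90.1
```

Call:
jog_arm(series=[[[40, -25, 0, 0, 0, 0, 0.8], [80, -50, 0, 0, 0, 0, 0.8], [124, -70, 0, 0, 0, 0, 0.8], [172, -77, 0, 0, 0, 0, 0.8], [220, -77, 0, 0, 0, 0, 0.8], [268, -77, 0, 0, 0, 0, 0.8], [316, -77, 0, 0, 0, 0, 0.8], [364, -77, 0, 0, 0, 0, 0.8], [412, -77, 0, 0, 0, 0, 0.8], [440, -77, 0, 0, 0, 0, 0.8], [449, -77, 0, 0, 0, 0, 0.8], [449, -77, 20, 0, 0, 0, 0.8]]])

```text
t: 54.45
position: [0.4572, 0.0693, 0.3283]
tcp_rot: [2.215, 2.226, 0.006]
force: [0.4, -0.7, -1.9]
opening: 0.582
gripper_force: 30.0
```

Call:
jog_arm(series=[[[0, 0, 30, 0, 0, 0, 0.8], [0, 0, 48, 0, 0, 0, 0.8], [0, 0, 55, 0, 0, 0, 0.8], [0, 0, 58, 0, 0, 0, 0.8], [0, 0, 58, 0, 0, 0, 0.8], [0, 0, 58, 0, 0, 0, 0.8]]])

```text
t: 55.05
position: [0.4571, 0.0674, 0.2699]
tcp_rot: [2.219, 2.223, 0.002]
force: [-0.3, 0.6, -2.0]
opening: 0.58
gripper_force: 30.0
```

```bash
python3 st.py
```

```text
{'t': 55.05, 'position': [0.457, 0.067, 0.27], 'joints': [-0.188, 0.353, -0.093, 2.11, 0.052, 0.679, -0.314], 'force': [-0.345, 0.605, -2.031], 'ft_torque': [-0.0, -0.094, -0.027], 'opening': 0.58, 'gripper_force': 29.999} yaw 90.1
```

Call:
jog_arm(series=[[[0, 0, 1.5, 0, 0, 0, 0.8], [0, 0, 1.5, 0, 0, 0, 0.8], [0, 0, 1.5, 0, 0, 0, 0.3], [0, 0, 1.5, 0, 0, 0, 0.3], [0, 0, 1.5, 0, 0, 0, 0.3], [0, 0, -20, 0, 0, 0, 0.3], [0, 0, -60, 0, 0, 0, 0.3], [0, 0, -100, 0, 0, 0, 0.3], [0, 0, -130, 0, 0, 0, 0.2], [0, 0, -130, 0, 0, 0, 0.2]]])

```text
t: 56.05
position: [0.4578, 0.0678, 0.4032]
tcp_rot: [2.216, 2.221, 0.01]
force: [0.5, 0.4, 0.2]
opening: 0.786
gripper_force: 0.0
```

Call:
jog_arm(series=[[[20, 1, 0, 0, 0, 8.5, 0.2], [40, 2, 0, 0, 0, 17, 0.2], [53, 3, 0, 0, 0, 25.5, 0.2], [53, 3, 0, 0, 0, 34, 0.2], [53, 3, 0, 0, 0, 42.5, 0.2], [53, 3, 0, 0, 0, 51, 0.2], [53, 3, 0, 0, 0, 59.5, 0.2], [53, 3, 0, 0, 0, 68, 0.2], [53, 3, 0, 0, 0, 76.5, 0.2], [53, 3, 0, 0, 0, 85, 0.2], [53, 3, 0, 0, 0, 90, 0.2], [53, 3, 0, 0, 0, 90, 0.2]]])

```text
t: 57.25
position: [0.4594, 0.1205, 0.3985]
tcp_rot: [3.141, 0.001, -0.001]
force: [-0.0, -0.1, 0.4]
opening: 0.799
gripper_force: 0.0
```

```bash
python3 st.py; python3 -c "
from h import *
np.save('p1.npy',snap('wrist','p1'),allow_pickle=True)"; python3 find.py .458 .068 .12 .458 .133 .12 .458 .195 .12
```

```text
{'t': 57.25, 'position': [0.459, 0.121, 0.398], 'joints': [-0.442, 0.196, 0.086, 1.939, -0.019, 1.008, -1.917], 'force': [-0.008, -0.062, 0.395], 'ft_torque': [0.013, 0.041, 0.041], 'opening': 0.799, 'gripper_force': 0.0} yaw 0.0
exp px (np.int64(381), np.int64(202)) 29.4 [([375.2, 196.2, 28.6], [0.4636, 0.0737, 0.12])]
exp px (np.int64(309), np.int64(201)) 28.6 [([311.8, 197.2, 30.3], [0.4624, 0.1313, 0.12])]
exp px (np.int64(242), np.int64(201)) 29.1 [([250.8, 197.5, 28.7], [0.4618, 0.1868, 0.12])]
```

Call:
jog_arm(series=[[[50, 0, 0, 0, 0, 0, 0.2], [100, 0, 0, 0, 0, 0, 0.2], [140, 0, 0, 0, 0, 0, 0.2], [140, 0, 0, 0, 0, 0, 0.2], [140, 0, 0, 0, 0, 0, 0.2], [140, 0, 0, 0, 0, 0, 0.2]]])

```text
t: 57.95
position: [0.5989, 0.1208, 0.3987]
tcp_rot: [3.142, 0.005, -0.002]
force: [-0.3, 0.1, -0.4]
opening: 0.8
gripper_force: 0.0
```

```bash
python3 st.py; python3 -c "
from h import *
c=snap('wrist','p2');np.save('p2.npy',c,allow_pickle=True)
a=np.load('p1.npy',allow_pickle=True).item()
cv2.imwrite('pics/p12.png',np.vstack([a['img'][0:230,60:620,::-1],c['img'][40:260,60:620,::-1]]))"
```

```text
{'t': 57.95, 'position': [0.599, 0.121, 0.399], 'joints': [-0.371, 0.416, 0.121, 1.623, -0.055, 1.107, -1.803], 'force': [-0.278, 0.096, -0.447], 'ft_torque': [0.084, 0.031, -0.043], 'opening': 0.8, 'gripper_force': 0.0} yaw 0.2
```

View pics/p12.png

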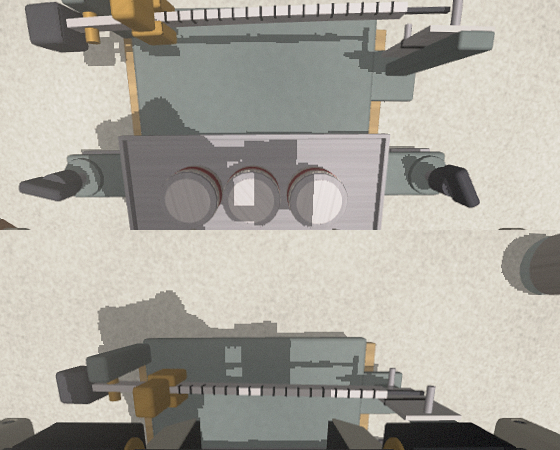

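```bash
python3 - <<'E'
from lean import *
a,c=L('p1'),L('p2')
for im,y0,y1 in ((c,150,240),(a,0,60)):
    h=cv2.cvtColor(im["img"],cv2.COLOR_RGB2HSV);m=cv2.inRange(h[y0:y1,150:300],(8,110,60),(28,255,255))
    n,l,s,ce=cv2.connectedComponentsWithStats(m);
    for i in range(1,n):
        if s[i,4]>60: print(s[i]+np.array([150,y0,0,0,0]),ce[i].round(1)+[150,y0])
for u in ((207,212),): print(onz(c,u,.171))
print("tip",tri(a,(516,10),c,(486,205)))
# bright top-face profile of block
g=cv2.cvtColor(c["img"],cv2.COLOR_RGB2GRAY);print(g[185:222:3,192:232:2])
E
```

```text
[ 193  179   55   49 1653] [217.3 203.1]
[169 202  12   9  87] [173.9 206. ]
[ 170    0   66   43 1672] [202.6  16.4]
[150  28   9  15 121] [153.9  34.9]
[0.60336177 0.20776523 0.171     ]
tip (array([ 0.60479017, -0.01034359,  0.15475709]), np.float64(0.002148208533683068))
[[132 124 124 126 105 104 109 100  89  91  92  87  92  89  89  92  86  89
   91  87]
 [132 125 134 134 109 107 107 108 100 103  91  90  90  91  87  90  88  98
   97 103]
 [107 104 105 106  97 101 100  93  76  78  80  76  73  78  80  75  75  74
   85 101]
 [ 97  97  99  98  86  79  80  79  78  76  80  77  76  74  75  72  74  74
   78 101]
 [131  92  82  87  88  85  87  84  88  81  73  75  73  78  73  72  74  71
   73 120]
 [124 102 101  97 101 102  99 100 101  96  81  76  77  78  71  72  71  73
   71 125]
 [116  98  99  98 104 101 100 108 101  98  84  77  73  78  76  77  75  70
   70  96]
 [136  94 105 104 104 105 103 101 103  99  87  74  73  68  75  70  74  67
   69  83]
 [125  93  96 100 103 102 102 101 105  99  90  75  78  70  71  71  68  72
   75  85]
 [133  97 107 106  99 106 104 103 104  98  92  75  74  74  73  71  71  70
   67  85]
 [128 111 105 107 106 104 106 104 104 100  93  74  71  75  69  70  68  70
   68  94]
 [125 115 102 103 107 103 102 100  99  95  94  79  70  70  74  74  67  75
   90  86]
 [131 133 105 102 100 101 101 101 104  99  97  83  69  74  69  79  85  87
   90  86]]
```

Call:
jog_arm(series=[[[2, -30, 0, 0, 0, -8.5, 0.45], [4, -60, 0, 0, 0, -17, 0.45], [5, -90, 0, 0, 0, -25.5, 0.45], [5, -90, 0, 0, 0, -34, 0.45], [5, -90, 0, 0, 0, -42.5, 0.45], [5, -90, 0, 0, 0, -51, 0.45], [5, -90, 0, 0, 0, -59.5, 0.45], [5, -90, 0, 0, 0, -68, 0.45], [5, -90, 0, 0, 0, -76.5, 0.45], [5, -90, 0, 0, 0, -85, 0.45], [5, -90, 0, 0, 0, -90, 0.45], [5, -90, 0, 0, 0, -90, 0.45]]])

```text
t: 59.2
position: [0.6036, 0.2108, 0.3996]
tcp_rot: [2.216, 2.226, 0.0]
force: [0.7, -0.5, -1.0]
opening: 0.545
gripper_force: 0.0
```

```bash
cat > poise.py <<'E'
from h import *
c=snap("wrist","po");s=arm.sense()
h=cv2.cvtColor(c["img"],cv2.COLOR_RGB2HSV);m=cv2.inRange(h[:236],(8,110,60),(28,255,255));m[:,:200]=0;m[:,440:]=0
n,l,st,ce=cv2.connectedComponentsWithStats(m)
for i in range(1,n):
    if st[i,4]>60: print(st[i].tolist(),ce[i].round(1))
k=1+np.argmax(st[1:,4]);v=h[:236,:,2].astype(int)*(l==k);x,y,w,hh=st[k,:4]
print(v[y:y+hh:3,x:x+w:2])
M=R.from_rotvec(s["tcp_rot"]).as_matrix();print(proj(c,s["position"]+M@[0,0,.228]),proj(c,np.array([.604,.210,.171])))
E
python3 st.py; python3 poise.py
```

```text
{'t': 59.2, 'position': [0.604, 0.211, 0.4], 'joints': [-0.252, 0.479, -0.252, 1.524, 0.126, 1.154, -0.523], 'force': [0.712, -0.495, -0.99], 'ft_torque': [-0.057, -0.119, -0.012], 'opening': 0.545, 'gripper_force': 0.0} yaw 90.3
[309, 145, 11, 11, 115] [314.1 149.7]
[308, 196, 32, 36, 783] [323.4 217.6]
[[  0   0   0   0   0 100   0   0   0   0   0   0   0   0   0   0]
 [  0 129 113 108   0  97   0   0   0   0   0   0   0   0 113 114]
 [180 219 134 143 144 133   0   0   0   0   0 128 133 138 140 143]
 [186 203 110   0   0   0   0   0   0   0   0   0   0   0   0 141]
 [183 104   0   0   0   0   0   0   0   0   0   0   0   0   0   0]
 [165   0 104 103   0 109   0 107   0   0   0 105   0   0   0   0]
 [  0 122 133 136 137 135 140 138 135 134 135 136 137 132 142 130]
 [  0 124 134 139 142 146 144 143 146 144 145 143 146 142 145 134]
 [  0 122 128 130 137 134 133 131 140 137 135 137 140 140 138 125]
 [135 207 223 222 220 224 227 226 228 228 227 222 223 223 224 193]
 [  0 196 226 218 219 219 224 226 224 226 227 226 224 223 225 190]
 [  0 198 221 224 220 220 217 221 224 225 222 228 225 220 224 199]]
[323.09689831 218.00003193] [323.3640728  218.77362028]
```

```bash
python3 - <<'E'
from lean import *
b=L('p2');c=snap("wrist")
h=cv2.cvtColor(c["img"],cv2.COLOR_RGB2HSV);print("col",h[212:256,324,2].tolist(),h[212:256,324,0].tolist())
h2=cv2.cvtColor(b["img"],cv2.COLOR_RGB2HSV);print("row",h2[212,186:222,2].tolist(),"col203",h2[192:245,203,2].tolist())
for v in (230,233,236): print(v,tri(b,(202.5,214),c,(324.3,v)),onz(c,(324.3,v),.171))
E
```

```text
col [121, 130, 133, 141, 141, 145, 142, 142, 140, 196, 231, 227, 226, 225, 226, 227, 227, 223, 213, 200, 224, 238, 236, 243, 189, 40, 192, 243, 237, 235, 236, 237, 236, 237, 243, 187, 35, 198, 241, 237, 234, 235, 234, 235] [19, 18, 18, 19, 19, 17, 18, 17, 18, 18, 20, 20, 19, 19, 19, 19, 19, 19, 18, 19, 16, 0, 8, 8, 6, 45, 10, 7, 7, 8, 7, 7, 7, 7, 7, 9, 0, 5, 11, 12, 13, 11, 13, 4]
row [155, 133, 135, 136, 134, 132, 137, 135, 116, 123, 128, 130, 127, 130, 124, 128, 129, 128, 128, 129, 126, 126, 127, 124, 120, 117, 112, 101, 90, 83, 86, 85, 89, 86, 85, 86] col203 [100, 98, 95, 98, 94, 103, 114, 121, 124, 127, 124, 129, 123, 123, 126, 128, 124, 128, 129, 126, 128, 129, 125, 128, 129, 128, 121, 124, 120, 121, 118, 123, 122, 117, 110, 120, 133, 130, 131, 129, 132, 138, 105, 83, 68, 56, 49, 46, 40, 39, 33, 39, 40]
230 (array([0.60526096, 0.20593477, 0.18307785]), np.float64(0.000982826473194879)) [0.60485347 0.20108228 0.171     ]
233 (array([0.6056414 , 0.20477231, 0.18547236]), np.float64(0.0018173991117493309)) [0.60485878 0.19865566 0.171     ]
236 (array([0.60601579, 0.20363249, 0.18783065]), np.float64(0.0026362335358916587)) [0.60486412 0.19621456 0.171     ]
```

Call:
jog_arm(series=[[[-3, 1, 40, 0, 0, 0, 0.45], [-3, 1, 70, 0, 0, 0, 0.45], [-3, 1, 77, 0, 0, 0, 0.45], [-3, 1, 77, 0, 0, 0, 0.45], [-3, 1, 77, 0, 0, 0, 0.9], [-3, 1, 77, 0, 0, 0, 0.9], [-3, 1, 77, 0, 0, 0, 0.9], [-3, 1, 77, 0, 0, 0, 0.9], [-3, 1, 77, 0, 0, 0, 0.9]]])

```text
t: 60.2
position: [0.6043, 0.2083, 0.3227]
tcp_rot: [-2.217, -2.223, 0.002]
force: [-7.0, -0.4, 5.6]
opening: 0.262
gripper_force: 30.0
```

```bash
python3 st.py
```

```text
{'t': 60.2, 'position': [0.604, 0.208, 0.323], 'joints': [-0.252, 0.546, -0.245, 1.615, 0.149, 1.001, -0.541], 'force': [-6.996, -0.411, 5.607], 'ft_torque': [0.002, 1.298, 0.098], 'opening': 0.262, 'gripper_force': 29.998} yaw 90.2
```

Call:
jog_arm(series=[[[-10, -0.5, 0, 0, 0, 0, 0.9], [-28, -0.4, 0, 0, 0, 0, 0.9], [-46, -0.2, 0, 0, 0, 0, 0.9], [-64, 0, 0, 0, 0, 0, 0.9], [-82, 0.2, 0, 0, 0, 0, 0.9], [-100, 0.3, 0.5, 0, 0, 0, 0.9], [-114, 0.5, 1, 0, 0, 0, 0.9], [-120, 0.6, 1, 0, 0, 0, 0.9], [-120, 0.6, 1, 0, 0, 0, 0.9]]])

```text
t: 61.1
position: [0.6054, 0.0864, 0.3212]
tcp_rot: [-2.22, -2.221, 0.004]
force: [-5.7, -1.4, 1.5]
opening: 0.256
gripper_force: 30.0
```

```bash
python3 st.py
```

```text
{'t': 61.1, 'position': [0.605, 0.086, 0.321], 'joints': [-0.066, 0.506, -0.237, 1.69, 0.139, 0.965, -0.353], 'force': [-5.718, -1.429, 1.529], 'ft_torque': [0.179, 0.93, 0.181], 'opening': 0.256, 'gripper_force': 30.001} yaw 90.0
```

Call:
jog_arm(series=[[[0, 0, 0, 0, 0, 0, 0.55], [0, 0, 0, 0, 0, 0, 0.55], [0, 0, -25, 0, 0, 0, 0.55], [0, 0, -65, 0, 0, 0, 0.55], [10, 0, -78, 0, 0, 8.5, 0.55], [34, 0, -78, 0, 0, 17, 0.55], [34, 0, -78, 0, 0, 25.5, 0.55], [34, 0, -78, 0, 0, 34, 0.55], [34, 0, -78, 0, 0, 42.5, 0.55], [34, 0, -78, 0, 0, 51, 0.55], [34, 0, -78, 0, 0, 59.5, 0.55], [34, 0, -78, 0, 0, 68, 0.55]]])

```text
t: 62.3
position: [0.6064, 0.122, 0.3994]
tcp_rot: [3.085, 0.594, 0.001]
force: [-0.5, -0.1, -0.4]
opening: 0.444
gripper_force: 0.0
```

Call:
jog_arm(series=[[[0, 0, 0, 0, 0, 8.5, 0.55], [0, 0, 0, 0, 0, 17, 0.55], [0, 0, 0, 0, 0, 22, 0.55], [0, 0, 0, 0, 0, 22, 0.55], [0, 0, 0, 0, 0, 22, 0.55]]])

```text
t: 62.8
position: [0.6063, 0.1221, 0.3993]
tcp_rot: [3.142, 0.008, 0.001]
force: [0.2, -0.5, -0.2]
opening: 0.45
gripper_force: 0.0
```

```bash
python3 st.py; python3 -c "
from h import *
np.save('q2.npy',snap('wrist','q2'),allow_pickle=True)"
```

```text
{'t': 62.8, 'position': [0.606, 0.122, 0.399], 'joints': [-0.354, 0.427, 0.099, 1.603, -0.045, 1.114, -1.809], 'force': [0.176, -0.502, -0.188], 'ft_torque': [0.096, 0.002, -0.039], 'opening': 0.45, 'gripper_force': 0.0} yaw 0.3
```

Call:
jog_arm(series=[[[-50, 0, 0, 0, 0, 0, 0.55], [-100, 0, 0, 0, 0, 0, 0.55], [-140, 0, 0, 0, 0, 0, 0.55], [-140, 0, 0, 0, 0, 0, 0.55], [-140, 0, 0, 0, 0, 0, 0.55], [-140, 0, 0, 0, 0, 0, 0.55]]])

```text
t: 63.45
position: [0.4671, 0.1215, 0.3995]
tcp_rot: [-3.141, -0.004, -0.002]
force: [0.1, 0.1, 0.7]
opening: 0.451
gripper_force: 0.0
```

```bash
cat > beam.py <<'E'
from lean import *
def bpts(c,ya,yb,sl=0,z0=.14):
    g=c["img"].astype(int);V=g.min(2)   # white: all channels high
    us=sorted(int(proj(c,np.array([.6045-.0087*(y-.12),y,z0]))[0]) for y in (ya,yb));P=[]
    for u in range(*us):
        y=ya+(yb-ya)*(u-us[0])/(us[1]-us[0]) if proj(c,np.array([.6,ya,z0]))[0]<proj(c,np.array([.6,yb,z0]))[0] else yb+(ya-yb)*(u-us[0])/(us[1]-us[0])
        v=proj(c,np.array([.6045-.0087*(y-.12),y,z0+sl*(.25-y)]))[1];v0=max(int(v)-12,0);col=V[v0:int(v)+13,u]
        i=np.where(col>=165)[0]
        if 3<=len(i)<=10 and np.ptp(i)==len(i)-1: P.append((u,v0+i.mean()))
    P=np.array(P)
    for _ in range(4):
        a=np.polyfit(P[:,0],P[:,1],1);r=P[:,1]-np.polyval(a,P[:,0]);P=P[abs(r)<max(.6,1.5*r.std())]
    print("  n",len(P),"rms",r.std().round(2),"v",np.polyval(a,us).round(1),us);return P
def beam(A,B,ya,yb,sl=0):
    pl=[plane(c,bpts(c,ya,yb,sl)) for c in (A,B)];d=line(*pl);print("BEAM",-d[2].round(4),"yaw",np.degrees(-d[0]/d[1]).round(2),at_y(*pl,.13).round(4));return -d[2]
E
python3 st.py; python3 - <<'E'
from beam import *
np.save('q1.npy',snap('wrist','q1'),allow_pickle=True)
for a,b,sl,ya,yb in (("p1","p2",.1,.17,.02),("q1","q2",0,.22,.12),("q1","q2",0,.06,.01)):
    try: beam(L(a),L(b),ya,yb,sl)
    except Exception as e: print(e)
E
```

```text
{'t': 63.45, 'position': [0.467, 0.122, 0.4], 'joints': [-0.425, 0.207, 0.071, 1.921, -0.017, 1.012, -1.915], 'force': [0.127, 0.092, 0.697], 'ft_torque': [0.007, -0.01, -0.019], 'opening': 0.451, 'gripper_force': 0.0} yaw 0.1
  n 22 rms 0.2 v [ 3.7 -0.3] [255, 461]
  n 58 rms 0.2 v [200.2 204.3] [265, 443]
BEAM 0.0653 yaw -0.08 [0.6075 0.13   0.1547]
  n 1 rms 0.0 v [17.9 24.1] [191, 326]
  n 2 rms 0.0 v [204.5 204.5] [209, 326]
BEAM 0.3598 yaw 6.78 [0.6197 0.13   0.1797]
too many indices for array: array is 1-dimensional, but 2 were indexedbeam.py:12: RankWarning: Polyfit may be poorly conditioned
  a=np.polyfit(P[:,0],P[:,1],1);r=P[:,1]-np.polyval(a,P[:,0]);P=P[abs(r)<max(.6,1.5*r.std())]
beam.py:12: RankWarning: Polyfit may be poorly conditioned
  a=np.polyfit(P[:,0],P[:,1],1);r=P[:,1]-np.polyval(a,P[:,0]);P=P[abs(r)<max(.6,1.5*r.std())]
beam.py:12: RankWarning: Polyfit may be poorly conditioned
  a=np.polyfit(P[:,0],P[:,1],1);r=P[:,1]-np.polyval(a,P[:,0]);P=P[abs(r)<max(.6,1.5*r.std())]
beam.py:12: RankWarning: Polyfit may be poorly conditioned
  a=np.polyfit(P[:,0],P[:,1],1);r=P[:,1]-np.polyval(a,P[:,0]);P=P[abs(r)<max(.6,1.5*r.std())]
```

```bash
python3 - <<'E'
from lean import *
a,c=L("q1"),L("q2")
cv2.imwrite('pics/q12.png',np.vstack([cv2.resize(a['img'][0:80,130:530,::-1],None,fx=2,fy=2),cv2.resize(c['img'][170:250,130:530,::-1],None,fx=2,fy=2)]))
E
```

```text
(no output)
```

View pics/q12.png

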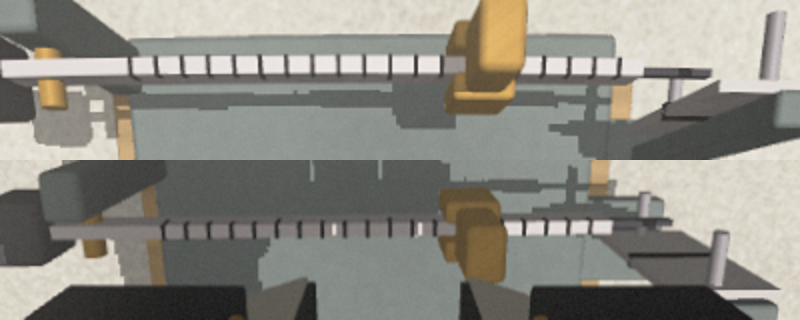

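```bash
cat > bm.py <<'E'
from lean import *
def med(c,segs,v0,v1,sgn):
    P=[]
    for s in segs:
        P.append(edge(c,*s,v0,v1,sgn))
    P=np.vstack(P)
    for _ in range(3):
        a=np.polyfit(P[:,0],P[:,1],1);r=P[:,1]-np.polyval(a,P[:,0]);P=P[abs(r)<max(.5,2*r.std())]
    print("   line n",len(P),"rms",r.std().round(2),"slope",a[0].round(4));return P
def bm(A,B,sa,sb,va,vb):
    out=[]
    for sg,wa,wb in ((1,va[0],vb[0]),(-1,va[1],vb[1])):
        pl=plane(A,med(A,sa,*wa,sg)),plane(B,med(B,sb,*wb,sg));d=line(*pl);out.append(-d[2]);print("BEAM",("upper","lower")[sg<0],-d[2].round(4),"yaw",np.degrees(-d[0]/d[1]).round(2),at_y(*pl,.13).round(4))
    return out
E
python3 - <<'E'
from bm import *
A,B=L("q1"),L("q2")
g=cv2.cvtColor(A["img"],cv2.COLOR_RGB2GRAY);print(g[18:48,230].tolist());g=cv2.cvtColor(B["img"],cv2.COLOR_RGB2GRAY);print(g[190:220,230].tolist(),g[190:220,410].tolist())
bm(A,B,[(200,345),(402,430)],[(214,345),(385,432)],((22,34),(32,44)),((195,206),(202,212)))
E
```

```text
[170, 133, 144, 151, 153, 153, 154, 157, 155, 147, 221, 228, 228, 228, 228, 228, 229, 229, 234, 95, 106, 104, 102, 110, 140, 154, 155, 155, 138, 103]
[87, 83, 90, 88, 91, 88, 87, 91, 95, 97, 95, 95, 109, 125, 130, 127, 126, 127, 125, 106, 87, 84, 90, 89, 86, 86, 87, 90, 85, 89] [148, 126, 91, 91, 90, 88, 96, 98, 100, 92, 149, 212, 222, 221, 221, 222, 216, 175, 141, 144, 146, 143, 143, 140, 146, 142, 143, 143, 141, 139]
  edge n 124 of 134 rms 0.27 v [27.9 27.4]
  edge n 23 of 28 rms 0.34 v [28.4 28.7]
   line n 138 rms 0.36 slope 0.0017
  edge n 117 of 130 rms 0.29 v [202.4 201.1]
  edge n 47 of 47 rms 0.24 v [200.6 199.9]
   line n 149 rms 0.18 slope -0.0112
BEAM upper -0.0326 yaw 0.51 [0.6079 0.13   0.1287]
  edge n 145 of 145 rms 0.15 v [36.5 35.9]
  edge n 28 of 28 rms 0.15 v [36.5 36.8]
   line n 168 rms 0.26 slope 0.0007
  edge n 77 of 126 rms 0.51 v [208.9 203.5]
  edge n 39 of 44 rms 0.22 v [207.1 206.2]
   line n 116 rms 1.4 slope -0.0075
BEAM lower -0.0226 yaw 0.41 [0.6025 0.13   0.1263]
```

Call:
jog_arm(series=[[[40, 10, 0, 0, 0, -8.5, 0.5], [80, 20, 0, 0, 0, -17, 0.5], [120, 30, 0, 0, 0, -25.5, 0.5], [138, 35, 0, 0, 0, -34, 0.5], [138, 35, 0, 0, 0, -42.5, 0.5], [138, 35, 0, 0, 0, -51, 0.5], [138, 35, 0, 0, 0, -59.5, 0.5], [138, 35, 0, 0, 0, -68, 0.5], [138, 35, 0, 0, 0, -76.5, 0.5], [138, 35, 0, 0, 0, -85, 0.5], [138, 35, 0, 0, 0, -90, 0.5], [138, 35, 0, 0, 0, -90, 0.5]]])

```text
t: 64.7
position: [0.6052, 0.0862, 0.3985]
tcp_rot: [-2.218, -2.224, 0.0]
force: [-0.1, -0.2, -0.5]
opening: 0.502
gripper_force: 0.0
```

```bash
python3 st.py; python3 - <<'E'
from h import *
c=snap("wrist");h=cv2.cvtColor(c["img"],cv2.COLOR_RGB2HSV);m=cv2.inRange(h[:240],(8,110,60),(28,255,255));m[:,:200]=0;m[:,440:]=0
n,l,st,ce=cv2.connectedComponentsWithStats(m);print([s.tolist() for s in st[1:] if s[4]>60]);print(h[205:245,324,2].tolist())
print(proj(c,np.array([.605,.0865,.166])),proj(c,np.array([.605,.0785,.166])),proj(c,np.array([.605,.0945,.166])))
E
```

```text
{'t': 64.7, 'position': [0.605, 0.086, 0.399], 'joints': [-0.087, 0.43, -0.204, 1.602, 0.093, 1.12, -0.31], 'force': [-0.132, -0.228, -0.5], 'ft_torque': [-0.021, -0.076, 0.036], 'opening': 0.502, 'gripper_force': 0.0} yaw 90.1
[[308, 186, 31, 42, 816]]
[104, 109, 106, 112, 128, 131, 127, 186, 230, 226, 226, 226, 225, 223, 226, 224, 223, 219, 220, 223, 219, 203, 170, 101, 105, 206, 238, 231, 232, 233, 234, 236, 224, 133, 100, 209, 238, 233, 233, 233]
[322.71474321 215.838377  ] [322.68843225 225.75056878] [322.74163332 205.73502043]
```

Call:
jog_arm(series=[[[0, 0, 40, 0, 0, 0, 0.5], [0, 0, 72, 0, 0, 0, 0.5], [0, 0, 80, 0, 0, 0, 0.5], [0, 0, 80, 0, 0, 0, 0.5], [0, 0, 80, 0, 0, 0, 0.9], [0, 0, 80, 0, 0, 0, 0.9], [0, 0, 80, 0, 0, 0, 0.9], [0, 0, 80, 0, 0, 0, 0.9]]])

```text
t: 65.55
position: [0.6046, 0.0869, 0.3201]
tcp_rot: [2.219, 2.223, 0.002]
force: [-0.2, 0.1, -0.8]
opening: 0.257
gripper_force: 30.0
```

```bash
python3 st.py
```

```text
{'t': 65.55, 'position': [0.605, 0.087, 0.32], 'joints': [-0.093, 0.501, -0.198, 1.697, 0.116, 0.953, -0.332], 'force': [-0.242, 0.05, -0.784], 'ft_torque': [0.005, -0.198, 0.034], 'opening': 0.257, 'gripper_force': 29.995} yaw 90.1
```

Call:
jog_arm(series=[[[2, 0, -1, 0, 0, 0, 0.9], [5, 0, -3, 0, 0, 0, 0.9], [8, 0, -4, 0, 0, 0, 0.9], [9, 0, -4, 0, 0, 0, 0.9], [9, 0, -4, 0, 0, 0, 0.9]]])

```text
t: 66.05
position: [0.6045, 0.0963, 0.3232]
tcp_rot: [2.218, 2.224, 0.002]
force: [3.8, 0.8, -2.1]
opening: 0.261
gripper_force: 30.0
```

```bash
python3 st.py
```

```text
{'t': 66.05, 'position': [0.605, 0.096, 0.323], 'joints': [-0.107, 0.5, -0.199, 1.69, 0.116, 0.962, -0.346], 'force': [3.759, 0.807, -2.103], 'ft_torque': [-0.168, -1.013, 0.036], 'opening': 0.261, 'gripper_force': 29.998} yaw 90.1
```

Call:
jog_arm(series=[[[0, 0, 0, 0, 0, 0, 0.55], [0, 0, 0, 0, 0, 0, 0.55], [0, 0, -25, 0, 0, 0, 0.55], [0, 0, -60, 0, 0, 0, 0.55], [10, 0, -77, 0, 0, 8.5, 0.55], [27, 0, -77, 0, 0, 17, 0.55], [27, 0, -77, 0, 0, 25.5, 0.55], [27, 0, -77, 0, 0, 34, 0.55], [27, 0, -77, 0, 0, 42.5, 0.55], [27, 0, -77, 0, 0, 51, 0.55], [27, 0, -77, 0, 0, 59.5, 0.55], [27, 0, -77, 0, 0, 68, 0.55]]])

```text
t: 67.25
position: [0.6038, 0.1229, 0.3999]
tcp_rot: [-3.085, -0.593, 0.002]
force: [-0.6, -1.0, -0.2]
opening: 0.45
gripper_force: 0.0
```

Call:
jog_arm(series=[[[0, 0, 0, 0, 0, 8.5, 0.55], [0, 0, 0, 0, 0, 17, 0.55], [0, 0, 0, 0, 0, 22, 0.55], [0, 0, 0, 0, 0, 22, 0.55], [0, 0, 0, 0, 0, 22, 0.55]]])

```text
t: 67.75
position: [0.604, 0.1229, 0.4]
tcp_rot: [3.142, 0.008, -0.001]
force: [0.1, -0.8, 0.1]
opening: 0.45
gripper_force: 0.0
```

```bash
python3 st.py; python3 -c "
from h import *
np.save('r2.npy',snap('wrist','r2'),allow_pickle=True)"
```

```text
{'t': 67.75, 'position': [0.604, 0.123, 0.4], 'joints': [-0.385, 0.424, 0.14, 1.609, -0.064, 1.114, -1.795], 'force': [0.132, -0.809, 0.076], 'ft_torque': [0.011, -0.014, -0.023], 'opening': 0.45, 'gripper_force': 0.0} yaw 0.3
```

Call:
jog_arm(series=[[[-50, 0, 0, 0, 0, 0, 0.55], [-100, 0, 0, 0, 0, 0, 0.55], [-140, 0, 0, 0, 0, 0, 0.55], [-140, 0, 0, 0, 0, 0, 0.55], [-140, 0, 0, 0, 0, 0, 0.55], [-140, 0, 0, 0, 0, 0, 0.55]]])

```text
t: 68.4
position: [0.465, 0.1225, 0.4005]
tcp_rot: [-3.141, -0.004, -0.002]
force: [0.1, 0.9, 0.3]
opening: 0.454
gripper_force: 0.0
```

```bash
python3 st.py; python3 - <<'E'
from bm import *
np.save('r1.npy',snap('wrist','r1'),allow_pickle=True)
A,B=L("r1"),L("r2")
for c in (A,B):
    h=cv2.cvtColor(c["img"],cv2.COLOR_RGB2HSV);m=cv2.inRange(h[:240],(8,110,60),(28,255,255));n,l,st,ce=cv2.connectedComponentsWithStats(m);print([s.tolist() for s in st[1:] if s[4]>200])
    g=cv2.cvtColor(c["img"],cv2.COLOR_RGB2GRAY);o=10 if c is A else 185;print([g[o:o+35,u].tolist() for u in (240,420)])
bm(A,B,[(200,335),(402,430)],[(214,330),(385,432)],((22,34),(32,44)),((195,206),(202,212)))
E
```

```text
{'t': 68.4, 'position': [0.465, 0.123, 0.4], 'joints': [-0.465, 0.202, 0.114, 1.926, -0.027, 1.013, -1.907], 'force': [0.095, 0.931, 0.328], 'ft_torque': [-0.008, -0.008, -0.028], 'opening': 0.454, 'gripper_force': 0.0} yaw 0.1
[[346, 0, 34, 47, 971]]
[[218, 219, 219, 220, 223, 208, 138, 133, 145, 153, 154, 154, 151, 147, 200, 227, 226, 225, 225, 226, 226, 227, 231, 125, 97, 105, 105, 103, 120, 155, 150, 151, 153, 156, 132], [217, 215, 217, 218, 217, 156, 132, 147, 153, 147, 152, 149, 154, 211, 238, 235, 236, 236, 235, 236, 239, 216, 109, 98, 99, 101, 99, 124, 153, 151, 150, 152, 147, 149, 152]]
[[342, 183, 30, 48, 1006]]
[[90, 90, 90, 87, 88, 86, 87, 86, 91, 89, 91, 95, 96, 94, 98, 113, 126, 126, 129, 130, 128, 114, 89, 85, 84, 87, 86, 83, 87, 89, 90, 86, 90, 90, 83], [149, 153, 148, 150, 130, 88, 91, 90, 91, 93, 99, 98, 96, 97, 134, 201, 229, 225, 223, 225, 226, 193, 140, 142, 141, 141, 144, 145, 145, 146, 144, 139, 138, 139, 136]]
  edge n 95 of 118 rms 0.23 v [24.9 22.1]
  edge n 6 of 6 rms 0.38 v [24.3 23.1]
   line n 91 rms 0.23 slope -0.0206
  edge n 101 of 107 rms 0.27 v [199.9 199.5]
  edge n 47 of 47 rms 0.24 v [199.5 199.5]
   line n 136 rms 0.17 slope -0.0019
BEAM upper 0.0098 yaw 0.61 [0.608  0.13   0.1336]
  edge n 16 of 16 rms 0.09 v [33.6 26.8]Traceback (most recent call last):
  File "<stdin>", line 7, in <module>
  File "bm.py", line 13, in bm
    pl=plane(A,med(A,sa,*wa,sg)),plane(B,med(B,sb,*wb,sg));d=line(*pl);out.append(-d[2]);print("BEAM",("upper","lower")[sg<0],-d[2].round(4),"yaw",np.degrees(-d[0]/d[1]).round(2),at_y(*pl,.13).round(4))
               ~~~^^^^^^^^^^^^^
  File "bm.py", line 5, in med
    P.append(edge(c,*s,v0,v1,sgn))
             ~~~~^^^^^^^^^^^^^^^^
  File "lean.py", line 11, in edge
    a=np.polyfit(P[:,0],P[:,1],1);r=P[:,1]-np.polyval(a,P[:,0]);m=abs(r-np.median(r))<1.0
                 ~^^^^^
IndexError: too many indices for array: array is 1-dimensional, but 2 were indexed
```

```bash
cat > run.py <<'E'
from bm import *
import sys
A,B=L(sys.argv[1]),L(sys.argv[2])
bm(A,B,[(200,330),(395,430)],[(214,328),(380,432)],((int(sys.argv[3]),int(sys.argv[3])+9),(int(sys.argv[3])+9,int(sys.argv[3])+18)),((195,205),(202,212)))
E
python3 run.py r1 r2 19; python3 run.py q1 q2 23
```

```text
edge n 111 of 121 rms 0.26 v [24.7 22.7]
  edge n 30 of 35 rms 0.19 v [22.6 22.9]
   line n 132 rms 0.32 slope -0.0086
  edge n 103 of 111 rms 0.29 v [199.9 199.6]
  edge n 52 of 52 rms 0.24 v [199.5 199.5]
   line n 139 rms 0.17 slope -0.0019
BEAM upper 0.0044 yaw 0.53 [0.6079 0.13   0.1333]
  edge n 130 of 130 rms 0.17 v [33.2 31.4]
  edge n 35 of 35 rms 0.18 v [31.2 31.5]
   line n 142 rms 0.24 slope -0.0077
  edge n 43 of 75 rms 0.29 v [206.  206.6]
  edge n 40 of 49 rms 0.15 v [206.1 205.9]
   line n 78 rms 0.13 slope -0.0009
BEAM lower 0.005 yaw 0.49 [0.6019 0.13   0.1331]
  edge n 109 of 122 rms 0.2 v [28.  27.2]
  edge n 28 of 33 rms 0.26 v [28.  28.9]
   line n 130 rms 0.35 slope 0.0019
  edge n 100 of 110 rms 0.28 v [202.4 201.3]
  edge n 51 of 52 rms 0.24 v [200.6 200. ]
   line n 139 rms 0.19 slope -0.0111
BEAM upper -0.032 yaw 0.51 [0.6079 0.13   0.1287]
  edge n 130 of 130 rms 0.14 v [36.5 35.9]
  edge n 35 of 35 rms 0.16 v [36.4 36.8]
   line n 160 rms 0.26 slope 0.0009
  edge n 73 of 109 rms 0.52 v [209.2 203.9]
  edge n 39 of 49 rms 0.18 v [207.2 206.2]
   line n 112 rms 1.36 slope -0.0076
BEAM lower -0.0225 yaw 0.41 [0.6024 0.13   0.1266]
```

Call:
jog_arm(series=[[[30, 0, 0, 0, 0, -8.5, 0.55], [60, 0, 0, 0, 0, -17, 0.55], [100, 0, 0, 0, 0, -25.5, 0.55], [145, 0, 0, 0, 0, -34, 0.55], [145, 0, 0, 0, 0, -42.5, 0.55], [145, 0, 0, 0, 0, -51, 0.55], [145, 0, 0, 0, 0, -59.5, 0.55], [145, 0, 0, 0, 0, -68, 0.55], [145, 0, 0, 0, 0, -76.5, 0.55], [145, 0, 0, 0, 0, -85, 0.55], [145, 0, 0, 0, 0, -93.5, 0.55], [145, 0, 0, 0, 0, -100, 0.55]]])

```text
t: 69.65
position: [0.6103, 0.1224, 0.3994]
tcp_rot: [-2.01, -2.414, 0.0]
force: [-0.1, -0.2, 0.2]
opening: 0.451
gripper_force: 0.0
```

Call:
jog_arm(series=[[[0, 0, 0, 0, 0, -8.5, 0.55], [0, 0, 0, 0, 0, -17, 0.55], [0, 0, 0, 0, 0, -25.5, 0.55], [0, 0, 0, 0, 0, -34, 0.55], [0, 0, 0, 0, 0, -42.5, 0.55], [0, 0, 0, 0, 0, -51, 0.55], [0, 0, 0, 0, 0, -59.5, 0.55], [0, 0, 0, 0, 0, -68, 0.55], [0, 0, 0, 0, 0, -76.5, 0.55], [0, 0, 0, 0, 0, -80, 0.55], [0, 0, 0, 0, 0, -80, 0.55], [0, 0, 0, 0, 0, -80, 0.55]]])

```text
t: 70.85
position: [0.6099, 0.1224, 0.3996]
tcp_rot: [-0.001, -3.141, -0.001]
force: [-0.4, 0.2, -0.5]
opening: 0.449
gripper_force: 0.0
```

```bash
python3 -c "
from h import *
np.save('s1.npy',snap('wrist','s1'),allow_pickle=True)"; python3 st.py
```

```text
{'t': 70.9, 'position': [0.61, 0.123, 0.4], 'joints': [0.067, 0.491, -0.525, 1.553, 0.259, 1.168, 1.062], 'force': [0.759, -0.274, 0.486], 'ft_torque': [0.09, -0.14, 0.001], 'opening': 0.451, 'gripper_force': 0.0} yaw 180.0
```

Call:
jog_arm(series=[[[-50, 0, 0, 0, 0, 0, 0.55], [-100, 0, 0, 0, 0, 0, 0.55], [-130, 0, 0, 0, 0, 0, 0.55], [-130, 0, 0, 0, 0, 0, 0.55], [-130, 0, 0, 0, 0, 0, 0.55], [-130, 0, 0, 0, 0, 0, 0.55]]])

```text
t: 71.5
position: [0.7384, 0.1236, 0.4002]
tcp_rot: [0.004, -3.141, -0.0]
force: [-0.1, 0.5, 0.0]
opening: 0.448
gripper_force: 0.0
```

```bash
python3 st.py; cat > b180.py <<'E'
from lean import *
def run(A,B):
    for nm,x,z in (("back",.608,.1333),("front",.602,.1331)):
        pl=[]
        for c in (A,B):
            E=[]
            for ys in ((.205,.125),(.068,.03)):
                q=[proj(c,np.array([x-.009*(y-.13),y,z])) for y in ys];us=sorted(int(p[0]) for p in q);v=np.mean(q,0)[1]
                # which side of the edge is the beam on, in the picture
                inn=proj(c,np.array([.605,ys[0],z]))[1]>q[0][1]
                if v<6: print("out",v)
                E.append(edge(c,us[0],us[1],max(int(v)-5,0),int(v)+6,1 if inn else -1))
            P=np.vstack(E)
            for _ in range(3):
                a=np.polyfit(P[:,0],P[:,1],1);r=P[:,1]-np.polyval(a,P[:,0]);P=P[abs(r)<max(.5,2*r.std())]
            pl.append(plane(c,P))
        d=line(*pl);print("BEAM",nm,-d[2].round(4),np.degrees(-d[0]/d[1]).round(2),at_y(*pl,.13).round(4))
if __name__=="__main__":
    np.save('s2.npy',snap('wrist','s2'),allow_pickle=True)
    run(L("r1"),L("r2"));print("180");run(L("s1"),L("s2"))
E
python3 b180.py
```

```text
{'t': 71.5, 'position': [0.738, 0.124, 0.4], 'joints': [0.008, 0.697, -0.475, 1.184, 0.307, 1.33, 1.13], 'force': [-0.133, 0.502, 0.04], 'ft_torque': [0.101, -0.131, 0.013], 'opening': 0.448, 'gripper_force': 0.0} yaw -179.9
  edge n 91 of 95 rms 0.26 v [24.4 22.9]
  edge n 37 of 43 rms 0.23 v [22.6 23. ]
  edge n 79 of 83 rms 0.25 v [199.9 199.5]
  edge n 44 of 44 rms 0.25 v [199.5 199.5]
BEAM back 0.0046 0.52 [0.6079 0.13   0.1333]
  edge n 105 of 105 rms 0.14 v [32.9 31.5]
  edge n 50 of 50 rms 0.18 v [31.3 31.5]
  edge n 33 of 71 rms 0.27 v [206.1 206. ]
  edge n 34 of 41 rms 0.14 v [206.1 206. ]
BEAM front 0.0063 0.49 [0.6019 0.13   0.1331]
180
  edge n 75 of 86 rms 0.2 v [201.2 200.2]
  edge n 32 of 38 rms 0.16 v [202.1 202. ]
  edge n 101 of 102 rms 0.29 v [38.6 38.8]
  edge n 49 of 49 rms 0.15 v [40.1 39.5]
BEAM back 0.0054 0.49 [0.6079 0.13   0.1333]
  edge n 85 of 92 rms 0.3 v [194.6 193.7]
  edge n 44 of 44 rms 0.21 v [195.7 195.1]
  edge n 89 of 100 rms 0.24 v [30.  30.5]
  edge n 44 of 49 rms 0.26 v [32.1 30.9]
BEAM front 0.0027 0.51 [0.6019 0.13   0.1332]
```

```bash
python3 - <<'E'
from bm import *
A,B=L("r1"),L("r2")
for c,v0,v1 in ((A,4,26),(B,135,160)):
    g=cv2.cvtColor(c["img"],cv2.COLOR_RGB2GRAY);print([g[v0:v1,u].tolist() for u in (230,300,400)])
def fit(c,segs,w):
    P=np.vstack([edge(c,*s,*w,-1) for s in segs])
    return plane(c,P)
pa=fit(A,[(205,325),(395,425)],(8,22));pb=fit(B,[(215,320),(330,415)],(140,156))
d=line(pa,pb);print("frame back",-d[2],np.degrees(-d[0]/d[1]),at_y(pa,pb,.13),at_y(pa,pb,.2))
A,B=L("s1"),L("s2")
X=at_y(pa,pb,.13)
for c in (A,B): print([proj(c,X+[-.009*dy,dy,0]).round(1) for dy in (.1,-.1)])
for c in (A,B):
    g=cv2.cvtColor(c["img"],cv2.COLOR_RGB2GRAY);u,v=proj(c,X).astype(int);print(g[max(v-12,0):v+12,u].tolist(),g[max(v-12,0):v+12,u+60].tolist(),g[max(v-12,0):v+12,u-60].tolist())
E
```

```text
[[215, 212, 215, 220, 224, 224, 220, 219, 219, 222, 223, 220, 172, 129, 143, 149, 153, 152, 150, 148, 191, 225], [220, 221, 222, 223, 219, 220, 221, 220, 220, 217, 212, 153, 131, 139, 148, 148, 146, 147, 143, 125, 150, 147], [216, 208, 212, 218, 214, 215, 218, 222, 221, 221, 193, 135, 138, 148, 154, 153, 148, 149, 142, 224, 230, 229]]
[[132, 133, 131, 132, 133, 131, 129, 132, 133, 133, 131, 130, 131, 138, 132, 133, 123, 95, 82, 89, 88, 90, 92, 91, 94], [133, 132, 137, 134, 136, 135, 135, 138, 133, 134, 132, 131, 131, 127, 129, 131, 122, 82, 86, 88, 90, 91, 93, 95, 90], [212, 205, 202, 198, 203, 209, 213, 213, 212, 208, 215, 192, 126, 134, 135, 135, 120, 86, 114, 132, 144, 148, 152, 151, 150]]
  edge n 120 of 120 rms 0.16 v [16.  14.3]
  edge n 30 of 30 rms 0.11 v [14.2 14.6]
  edge n 105 of 105 rms 0.09 v [151.7 150.9]
  edge n 44 of 85 rms 0.36 v [146.1 146. ]
frame back -0.09044735335430996 2.137322417641542 [0.64279014 0.13       0.04026919] [0.64017891 0.2        0.04663099]
[array([412.5, 207.7]), array([246.8, 209.2])]
[array([420.4,  95.8]), array([238.5,  96.8])]
[144, 141, 142, 140, 142, 127, 102, 97, 97, 91, 93, 93, 102, 126, 137, 139, 138, 138, 134, 133, 130, 178, 219, 215] [139, 142, 142, 144, 133, 109, 94, 95, 96, 95, 91, 87, 120, 137, 136, 140, 138, 140, 145, 144, 143, 143, 138, 138] [142, 140, 143, 142, 138, 138, 148, 153, 152, 149, 148, 143, 133, 190, 225, 222, 219, 215, 215, 218, 217, 220, 218, 214]
[127, 128, 123, 123, 127, 130, 117, 112, 107, 82, 71, 128, 118, 117, 119, 120, 194, 190, 187, 190, 186, 191, 191, 191] [78, 80, 80, 79, 78, 81, 76, 75, 69, 65, 98, 115, 109, 109, 115, 117, 117, 119, 117, 117, 117, 118, 116, 112] [129, 132, 130, 130, 133, 133, 130, 122, 113, 97, 66, 121, 125, 121, 124, 123, 120, 206, 193, 188, 183, 188, 192, 191]
```

```bash
python3 - <<'E'
from bm import *
A,B=L("r1"),L("r2")
def fit(c,segs,w,s):
    return plane(c,np.vstack([edge(c,*g,*w,s) for g in segs]))
pa=fit(A,[(205,325),(395,425)],(8,22),-1);pb=fit(B,[(215,320),(330,415)],(148,156),-1)
d=line(pa,pb);X=at_y(pa,pb,.13);print("frame back",-d[2],np.degrees(-d[0]/d[1]),X)
A,B=L("s1"),L("s2");pl=[]
for c in (A,B):
    E=[]
    for a,b in ((.215,.135),(.125,.03)):
        q=[proj(c,X+[-.0087*(y-.13),y-.13,0]) for y in (a,b)];us=sorted(int(p[0]) for p in q);v=int(round(np.mean(q,0)[1]));E.append(edge(c,*us,v-3,v+4,1))
    pl.append(plane(c,np.vstack(E)))
d=line(*pl);print("frame back 180",-d[2],np.degrees(-d[0]/d[1]),at_y(*pl,.13))
E
```

```text
edge n 120 of 120 rms 0.16 v [16.  14.3]
  edge n 30 of 30 rms 0.11 v [14.2 14.6]
  edge n 105 of 105 rms 0.09 v [151.7 150.9]
  edge n 85 of 85 rms 0.2 v [150.9 150.6]
frame back -0.004351291603300649 0.5871216826088411 [0.64091407 0.13       0.04626926]
  edge n 64 of 64 rms 0.08 v [208.2 207.8]
  edge n 56 of 59 rms 0.18 v [209.1 208.4]
  edge n 71 of 71 rms 0.13 v [93.7 92.9]
  edge n 84 of 84 rms 0.17 v [94.6 93.8]
frame back 180 -0.0068289575456550984 0.6460979272593986 [0.64081509 0.13       0.04631832]
```

Call:
jog_arm(series=[[[40, -10, 0, 0, 0, 8.5, 0.5], [80, -20, 0, 0, 0, 17, 0.5], [120, -28, 0, 0, 0, 25.5, 0.5], [134, -28, 0, 0, 0, 34, 0.5], [134, -28, 0, 0, 0, 42.5, 0.5], [134, -28, 0, 0, 0, 51, 0.5], [134, -28, 0, 0, 0, 59.5, 0.5], [134, -28, 0, 0, 0, 68, 0.5], [134, -28, 0, 0, 0, 76.5, 0.5], [134, -28, 0, 0, 0, 85, 0.5], [134, -28, 0, 0, 0, 90, 0.5], [134, -28, 0, 0, 0, 90, 0.5]]])

```text
t: 72.75
position: [0.6043, 0.095, 0.4009]
tcp_rot: [2.22, 2.222, 0.001]
force: [0.1, -0.1, -0.6]
opening: 0.502
gripper_force: 0.0
```

Call:
jog_arm(series=[[[0, 0, 0, 0, 0, 0, 0.5], [0, 0, 40, 0, 0, 0, 0.5], [0, 0, 70, 0, 0, 0, 0.5], [0, 0, 78, 0, 0, 0, 0.5], [0, 0, 78, 0, 0, 0, 0.5]]])

```text
t: 73.25
position: [0.6048, 0.0947, 0.3214]
tcp_rot: [-2.217, -2.224, 0.003]
force: [-0.8, 0.3, 0.4]
opening: 0.5
gripper_force: 0.0
```

```bash
python3 st.py
```

```text
{'t': 73.25, 'position': [0.605, 0.095, 0.321], 'joints': [-0.123, 0.501, -0.172, 1.692, 0.1, 0.96, -0.329], 'force': [-0.836, 0.346, 0.375], 'ft_torque': [-0.054, -0.088, -0.014], 'opening': 0.5, 'gripper_force': 0.0} yaw 90.2
```

Call:
jog_arm(series=[[[0, 0, 0, 0, 0, 0, 0.9], [0, 0, 0, 0, 0, 0, 0.9], [0, 0, 0, 0, 0, 0, 0.9], [0, 0, 0, 0, 0, 0, 0.9], [0, 0, 0, 0, 0, 0, 0.9]]])

```text
t: 73.75
position: [0.605, 0.0948, 0.3225]
tcp_rot: [-2.219, -2.224, 0.0]
force: [-3.8, -0.7, 2.0]
opening: 0.259
gripper_force: 30.0
```

```bash
python3 st.py | cut -c1-70
```

```text
{'t': 73.75, 'position': [0.605, 0.095, 0.323], 'joints': [-0.124, 0.4
```

Call:
jog_arm(series=[[[-1, 0, 0, 0, 0, 0, 0.9], [-1.7, 0, 0, 0, 0, 0, 0.9], [-1.7, 0, 0, 0, 0, 0, 0.9], [-1.7, 0, 0, 0, 0, 0, 0.9]]])

```text
t: 74.15
position: [0.605, 0.0932, 0.322]
tcp_rot: [-2.219, -2.224, 0.001]
force: [-4.7, 0.5, 0.8]
opening: 0.259
gripper_force: 30.0
```

Call:
jog_arm(series=[[[0, 0, 0, 0, 0, 0, 0.55], [0, 0, 0, 0, 0, 0, 0.55], [0, 0, -25, 0, 0, 0, 0.55], [0, 0, -60, 0, 0, 0, 0.55], [10, 0, -78, 0, 0, 8.5, 0.55], [30, 0, -78, 0, 0, 17, 0.55], [30, 0, -78, 0, 0, 25.5, 0.55], [30, 0, -78, 0, 0, 34, 0.55], [30, 0, -78, 0, 0, 42.5, 0.55], [30, 0, -78, 0, 0, 51, 0.55], [30, 0, -78, 0, 0, 59.5, 0.55], [30, 0, -78, 0, 0, 68, 0.55]]])

```text
t: 75.35
position: [0.6057, 0.1229, 0.4003]
tcp_rot: [3.085, 0.593, 0.002]
force: [0.4, -0.8, 0.5]
opening: 0.451
gripper_force: 0.0
```

Call:
jog_arm(series=[[[0, 0, 0, 0, 0, 8.5, 0.55], [0, 0, 0, 0, 0, 17, 0.55], [0, 0, 0, 0, 0, 22, 0.55], [0, 0, 0, 0, 0, 22, 0.55], [0, 0, 0, 0, 0, 22, 0.55]]])

```text
t: 75.85
position: [0.6055, 0.1231, 0.4002]
tcp_rot: [3.141, 0.008, 0.001]
force: [0.5, -0.6, 0.4]
opening: 0.451
gripper_force: 0.0
```

```bash
python3 st.py; python3 -c "
from h import *
np.save('v2.npy',snap('wrist'),allow_pickle=True)"
```

```text
{'t': 75.85, 'position': [0.605, 0.123, 0.4], 'joints': [-0.405, 0.426, 0.17, 1.608, -0.077, 1.114, -1.782], 'force': [0.463, -0.6, 0.406], 'ft_torque': [0.063, 0.018, -0.066], 'opening': 0.451, 'gripper_force': 0.0} yaw 0.3
```

Call:
jog_arm(series=[[[-50, 0, 0, 0, 0, 0, 0.55], [-100, 0, 0, 0, 0, 0, 0.55], [-125, 0, 0, 0, 0, 0, 0.55], [-125, 0, 0, 0, 0, 0, 0.55], [-125, 0, 0, 0, 0, 0, 0.55], [-125, 0, 0, 0, 0, 0, 0.55]]])

```text
t: 76.5
position: [0.4813, 0.1228, 0.4004]
tcp_rot: [-3.141, -0.004, -0.002]
force: [0.2, 0.2, -0.3]
opening: 0.451
gripper_force: 0.0
```

```bash
python3 st.py; python3 -c "
from h import *
np.save('v1.npy',snap('wrist'),allow_pickle=True)"
```

```text
{'t': 76.5, 'position': [0.481, 0.123, 0.4], 'joints': [-0.481, 0.228, 0.15, 1.894, -0.039, 1.021, -1.883], 'force': [0.222, 0.198, -0.298], 'ft_torque': [0.007, 0.01, -0.043], 'opening': 0.451, 'gripper_force': 0.0} yaw 0.1
```

Call:
jog_arm(series=[[[-50, 0, 0, 0, 0, 0, 0.55], [-100, 0, 0, 0, 0, 0, 0.55], [-120, 0, 0, 0, 0, 0, 0.55], [-120, 0, 0, 0, 0, 0, 0.55], [-120, 0, 0, 0, 0, 0, 0.55], [-120, 0, 0, 0, 0, 0, 0.55]]])

```text
t: 77.15
position: [0.3616, 0.1228, 0.4003]
tcp_rot: [-3.141, -0.002, -0.001]
force: [0.2, 0.4, -0.5]
opening: 0.446
gripper_force: 0.0
```

```bash
python3 st.py; python3 - <<'E'
from b180 import *
np.save('v0.npy',snap('wrist'),allow_pickle=True)
lean(L('v0'),L('v1'));run(L('v1'),L('v2'))
E
```

```text
{'t': 77.15, 'position': [0.362, 0.123, 0.4], 'joints': [-0.562, 0.033, 0.098, 2.124, -0.004, 0.983, -2.032], 'force': [0.209, 0.365, -0.491], 'ft_torque': [-0.02, -0.008, 0.056], 'opening': 0.446, 'gripper_force': 0.0} yaw 0.1
  edge n 19 of 19 rms 0.04 v [112.  111.9]
  edge n 19 of 19 rms 0.05 v [109.5 109.6]
  edge n 17 of 17 rms 0.06 v [214.4 214.3]
  edge n 18 of 18 rms 0.04 v [213.  212.9]
LEAN 0.0017 yaw 0.54 [0.4436 0.13   0.0426]
  edge n 90 of 102 rms 0.26 v [47.5 46.4]
  edge n 39 of 47 rms 0.29 v [46.  46.7]
  edge n 79 of 84 rms 0.29 v [201.8 201.3]
  edge n 44 of 44 rms 0.16 v [201.  200.9]
BEAM back -0.0024 0.52 [0.6079 0.13   0.1324]
  edge n 103 of 103 rms 0.14 v [55.9 54.7]
  edge n 49 of 49 rms 0.12 v [54.6 54.9]
  edge n 30 of 72 rms 0.32 v [208.2 206.3]
  edge n 33 of 40 rms 0.2 v [207.5 207.5]
BEAM front -0.0021 0.48 [0.6019 0.13   0.1322]
```

```bash
python3 - <<'E'
from h import *
c=snap("scene");cv2.imwrite("pics/fin.png",cv2.convertScaleAbs(cv2.resize(c["img"][150:320,210:490,::-1],None,fx=2.8,fy=2.8,interpolation=cv2.INTER_CUBIC),alpha=1.4))
E
```

```text
(no output)
```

View pics/fin.png

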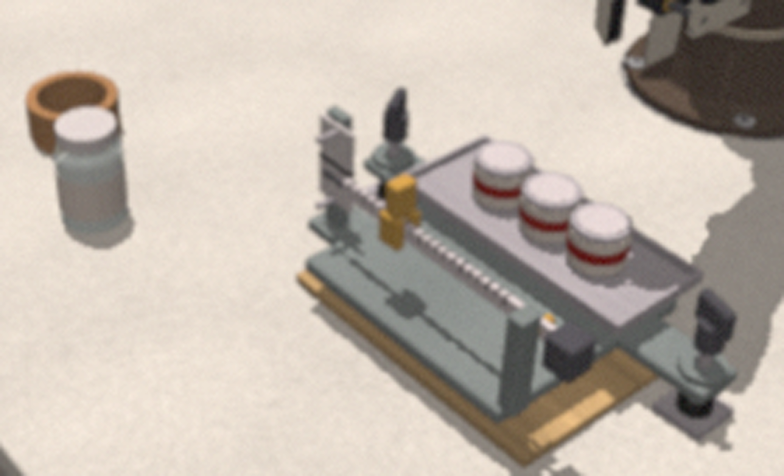

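```bash
python3 - <<'E'
from lean import *
c=snap("scene")
f=lambda P:((proj(c,np.array(P))-[210,150])*2.8).round(1).tolist()
a,b=L("v1"),L("v2")
# where is the beam tip and the plate in the wrist pictures: pixel rows of the region
for n,p in (("v1",a),("v2",b)):
    u,v=proj(p,np.array([.606,-.010,.137]));print(n,u.round(1),v.round(1))
q1,q2=L("q1"),L("q2")
print("plate top edge pt",tri(q1,(130+722/2,86/2),q2,(130+692/2,170+(290-160)/2)), "other end",tri(q1,(130+780/2,88/2),q2,(130+779/2,170+(290-160)/2)))
for x in (.575,.58,.585,.59,.595,.6): print(x,"mark if level z=.137",f([x,-.012,.137]), "tip",f([.606,-.010,.137]))
g=cv2.cvtColor(c["img"],cv2.COLOR_RGB2GRAY);print(g[186:226,320:346:1][:, ::2])
E
```

```text
v1 497.3 50.1
v2 476.8 205.7
plate top edge pt (array([0.59087451, 0.00476922, 0.16315195]), np.float64(0.0066347770085538995)) other end (array([ 0.59217569, -0.02125934,  0.16563171]), np.float64(0.01890838606407324))
0.575 mark if level z=.137 [347.5, 144.5] tip [321.8, 157.4]
0.58 mark if level z=.137 [343.2, 146.4] tip [321.8, 157.4]
0.585 mark if level z=.137 [338.8, 148.3] tip [321.8, 157.4]
0.59 mark if level z=.137 [334.5, 150.2] tip [321.8, 157.4]
0.595 mark if level z=.137 [330.1, 152.1] tip [321.8, 157.4]
0.6 mark if level z=.137 [325.7, 154.1] tip [321.8, 157.4]
[[164 164 161 163 161 158 159 161 161 160 160 159 159]
 [160 163 162 160 148 147 159 160 161 160 159 161 161]
 [162 162 161 151 128 128 152 159 161 160 158 162 160]
 [160 160 161 141 105 110 134 155 162 160 159 161 160]
 [160 160 154 135  88 102 114 141 157 159 160 160 161]
 [162 161 140 134  86  89 102 116 151 161 161 159 162]
 [161 159 126 121 107  77  89  89 144 161 160 162 162]
 [161 160 122  97 115  99  77  71 144 161 159 163 164]
 [161 158 119  81 102 118  89  66 141 161 159 160 162]
 [160 161 118  77  88 1
[... 982 characters left out ...]
65  51  65  83  97 126 160 159 151 113]
 [158 158 110  75  61  58  91 131 131 157 162 159 135]
 [159 158 110  78  74  56  81 122 125 156 159 156 126]
 [160 156 109  80  77  69  72  92 125 153 155 143 109]
 [160 156 112  78  80  75  73  77 116 132 147 133 101]
 [162 157 128  85  79  80  79  77  92 111 144 124  85]
 [160 161 149  99  77  80  80  78  81  92 120 119  78]
 [162 160 155 115  92  80  79  79  78  78  92 128  95]
 [163 157 149 120  91  76  79  80  81  78  76 116 106]
 [164 147 129 103  74  72  80  81  93  81  74  87 118]
 [163 139 105  79  57  60  76  83  99  90  78  75 108]
 [162 142 115  83  52  57  67  81 101 101  84  75  88]
 [162 153 133  83  53  56  60  79 102 108  99  82  83]]
```

```bash
python3 -c "
from cell import arm
print(arm.sign_off())"
```

```text
the job is handed in; nothing more can be done
None
```

I handed the job in at about 77 s of the 210 s allowed. Both screw feet bear on their plates, with the frame level to about 0.003 rad. All three tins that were present stand upright on the platform. The beam measures within about 0.003 rad of balance; a rougher check in the scene camera agreed that the pointer is at the centre mark, but only to about 2.5 mm. The jar and cardboard core were left alone. No verdict came back, so the judging result isn't known.

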